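Empty the filter changer of a transmission bench

ROBOT

A 6-joint arm with a two-finger parallel gripper is mounted at the origin on a cart in front of the work surface, level with it; the furniture and walls round the work are solid. World frame = base frame: x ahead of the robot, y to its left, z up, the work surface at z = 0. Lengths are in m, angles in rad, forces in N, time in s.
With the tool pointing down it reaches from about 0.25 to 0.775 m from the base axis. Payload 4 kg.
Tool frame: the origin (TCP) lies at the centre of the arm's flange, where the gripper is bolted on; the fingertips stand 199 mm ahead of it and the grasp point (between the pads) lies 180 mm ahead of it (robot.tcp_to_tips is the distance from the TCP to the fingertips, in m); z points along the fingers, y is the line along which they close (so a half turn about z gives the same grasp; the last joint's range is limited). The gripper opens to 94 mm and grips with 3 to 60 N. Pads are 16 mm wide; open, the fingers measure 119 mm over their backs; the gripper's body (75 mm by 177 mm) begins 78 mm behind the grasp point.
Start: joints at [1.113, 0.087, 1.371, -0, 1.684, -0.103], TCP at [0.191, 0.516, 0.405] pointing down, gripper open.
Joint ranges: [-3.1, 3.1], [-0.76, 2.03], [0.27, 2.55], [-1.08, 4.22], [0.17, 2.65], [-2.57, 2.57]. Speed limits (rad/s): [2.79, 2.79, 3.14, 3.14, 3.14, 3.14].

INTERFACE

Orientations are given as [roll, pitch, yaw] about the fixed x, y, z axes, in that order (R = Rz(yaw) Ry(pitch) Rx(roll)).
In Python, from bench import telemetry, snapshot, ticket, robot gives the robot as it stands.
- The arm moves only by the tool apply_moves, never from a script. Its argument "moves" is a list that holds one entry, the list of rows, each a list of 5 numbers: the shift along the tool's x, y, z in units of 50 mm (1.0 is 50 mm), then the turn about the tool's z in units of 10 degrees (1.0 is 10 degrees), then the closure, from 0 (fully open) to 1 (shut). A call has 1 to 10 rows; each row is the pose to reach, as a shift and turn from the pose commanded when the call began, along the tool's axes at that moment; what a row does not reach only later rows make up. A row lasts 1/8 s, in which the tool goes at most 62.5 mm and 10.7 degrees, less where a joint would pass 70% of its speed; a pose out of reach is approached as far as the arm can. A call with a gripper value outside its range is refused whole. The fingers move at their own pace and stop on an object; the grip force is fixed at half the most. Time passes only in rows, so rows that repeat a pose let the fingers close. It gives the time, the measured TCP pose, the force, the opening and the grip force at its end, in the units of the state.
- telemetry.get_obs(): the state, without advancing time (a new reading comes with each control period).
- snapshot(name): name is "scene" or "side" or "wrist"; returns a dict with "image" (480x640x3 uint8, red, green, blue), "fovy" (degrees; the focal length in pixels is half the picture's height over the tangent of half this angle, whatever the lens; pixels are square), "cx", "cy" (the principal point, pixels), "D" ([k1, k2, p1, p2, k3] as OpenCV has them; the pictures are not rectified), "R" (3x3) and "t" (3): a world point X has camera coordinates R X + t. Camera axes: x right, y down, z forward; pixel columns grow to the right and rows downward; lengths in m; the calibration is good to about 2 mm. A picture is of the moment at which its call begins. There is no depth.
- ticket.close_job(): hands the job in; it is judged then, once.
The state is a dict: "time": time; "joint_positions": joint angles; "qvel": joint speeds; "joint_torque": joint torques, N m; "tool_pos": TCP position; "ee_rot": TCP orientation; "wrist_force": force on the tool from outside, world axes, zero at the start; "wrist_torque": the same for the moment, N m; "width": finger opening in m; "finger_force": force on a finger pad.
Only numpy, scipy, OpenCV 4.12 (cv2) and the standard library are available. Lean on these libraries where they do the work, as an engineer would, in place of code of your own. Each camera call takes 0.05 s, during which the arm holds its last target. There are 200 camera calls.

TASK

Empty the filter changer for a blank reading: open the red clamp lever, slide the carriage away from the collimator until its white edge is at the red change mark on the rail, and shut the clamp. Then take off every filter plate that hangs on the board - raise it along its keyholes until the stud heads stand in the wide holes, draw it off toward you - and stand it upright, handle up, fully down in a slot of the blue rack. When all are racked, open the clamp, run the empty carriage back against the stop at the collimator end and shut the clamp there; tip no plate over and leave the other things on the desk alone.

Things in the scene. Friction and masses are not known exactly. Their poses are not given: they have to be found in the camera images.
- bench: Test bench, fixed: an aluminium rail (340 mm long along the bench's y axis, 70 mm wide, top 30 mm high, white scale) standing on the desk. Origin on the desk under the rail's centre line; bench x points away from the robot, y along the rail, z up. The collimator and the detector are fixed to it and reach at most 117 mm high.
- collimator_mouth (a point): Centre of the mouth of the black collimator tube (34 mm thick, 110 mm long, lying along bench x on a post, axis 88 mm high). It points from the robot's side at the filter in the beam, about 10 mm from it, so that this filter cannot be drawn off there.
- carriage (a joint): Travel of the black carriage along the rail (m): 0 = against the stop block at the collimator end (start), grows toward bench -y to 0.165. Carriage: 130 mm long, 90 mm wide, top 50 mm high; it carries an upright aluminium hanger board (285 mm along bench y, 6 mm thick, top 152 mm high). It moves at about 5 N with the clamp open and is held hard with it shut.
- carriage_edge (a point): Middle of the white reading edge of the carriage: the lower edge of its end face at the bench -y end, 30 mm high. This edge is brought to the change mark.
- mark_line (a point): Middle of the change mark: a red line 4 mm wide across the top of the rail, 30 mm high.
- push_knob (a point): Push knob of the carriage: upright silver post, 18 mm thick, on an arm on the robot's side of the carriage. The point is on its axis, 80 mm high; the post reaches from 52 to 99 mm above the desk. The carriage is moved with it.
- clamp_lever (a joint): Red clamp lever of the carriage (rad): 0 = shut (locked, its stop), 1.30 = fully open (stop); its brake lets go above about 0.4, and beyond 0.7 it counts as open. It opens clockwise seen from above: shut, it lies obliquely along the rail toward bench -y; open, it points to bench -x. It stays where it is left; turning it takes a few N at its knob.
- lever_knob (a point): Upright red knob at the lever's end, round, 18 mm thick, 75 mm from the pivot. The point is on its axis, 80 mm high; the knob reaches from 57 to 100 mm above the desk.
- lever_pivot (a point): Point on the vertical axis on which the clamp lever turns, 80 mm high; it travels with the carriage.
- filter_red_grip (a point): Centre of the handle block (14 mm thick along x, 44 mm wide along y, 34 mm tall) on the top edge of the red filter plate, which may be absent. Plate: black, 70 mm wide (y), 4 mm thick (x), 105 mm tall below the handle, 0.1 to 0.2 kg, red glass in its lower half. At the start it hangs on the board's face toward bench -x, axes as the bench's; its handle stands above the board.
- filter_red_foot (a point): Middle of the lower edge of the red plate, 122 mm below its handle's centre, same axes; 56 mm high when hung. Two keyholes, 40 mm apart, hang on studs (6 mm, heads 12 mm): a 20 mm hole, centre 70 mm above the foot, with an 8 mm slot running 21 mm up from that centre. Raised 18 mm (15 to 21) the heads stand in the wide holes; drawn 12 mm or more toward bench -x it is off.
- filter_green_grip (a point): Centre of the handle block (14 mm thick along x, 44 mm wide along y, 34 mm tall) on the top edge of the green filter plate, which may be absent. Plate: black, 70 mm wide (y), 4 mm thick (x), 105 mm tall below the handle, 0.1 to 0.2 kg, green glass in its lower half. At the start it hangs on the board's face toward bench -x, axes as the bench's; its handle stands above the board.
- filter_green_foot (a point): Middle of the lower edge of the green plate, 122 mm below its handle's centre, same axes; 56 mm high when hung. Two keyholes, 40 mm apart, hang on studs (6 mm, heads 12 mm): a 20 mm hole, centre 70 mm above the foot, with an 8 mm slot running 21 mm up from that centre. Raised 18 mm (15 to 21) the heads stand in the wide holes; drawn 12 mm or more toward bench -x it is off.
- filter_blue_grip (a point): Centre of the handle block (14 mm thick along x, 44 mm wide along y, 34 mm tall) on the top edge of the blue filter plate, which may be absent. Plate: black, 70 mm wide (y), 4 mm thick (x), 105 mm tall below the handle, 0.1 to 0.2 kg, blue glass in its lower half. At the start it hangs on the board's face toward bench -x, axes as the bench's; its handle stands above the board.
- filter_blue_foot (a point): Middle of the lower edge of the blue plate, 122 mm below its handle's centre, same axes; 56 mm high when hung. Two keyholes, 40 mm apart, hang on studs (6 mm, heads 12 mm): a 20 mm hole, centre 70 mm above the foot, with an 8 mm slot running 21 mm up from that centre. Raised 18 mm (15 to 21) the heads stand in the wide holes; drawn 12 mm or more toward bench -x it is off.
- rack_floor (a point): Slate-blue plate rack, loose, 1.2 kg: block 196 mm (x) by 90 mm (y), 50 mm tall. The point: middle of the floor of its middle slot, 8 mm above the desk. Three slots run along its y axis at x = -60, 0 and +60 mm, each 9 mm wide, 42 mm deep, open at both ends, mouth chamfered to 21 mm. A plate stands in a slot on its lower edge, handle up; each slot takes one plate.
- carton: Bystander: white carton, 49 x 115 x 58 mm; origin at the middle of its underside. To be left alone.
- lens_box: Bystander: small white and blue carton, 37 x 50 x 72 mm; origin at the middle of its underside. To be left alone.
- bottle: Bystander: amber dropper bottle with a red bulb, 37 mm across, 106 mm tall; origin at the middle of its underside. To be left alone.
- case: Bystander: black screw case, 37 mm across, 48 mm tall; origin at the middle of its underside. To be left alone.
- hex_driver: Bystander: red T-handle hex driver lying flat, 70 x 134 x 17 mm; origin at the middle of its underside. To be left alone.

How it is judged:
By the outcome, as a careful person would: the job done as asked, in the order asked, and still so for the second after the job is handed in, with the robot touching nothing.
Of filter_red, filter_green, filter_blue only 2 to 3 are there at a start; the rules pass over those that are not, and their reading is None.
At some moment in a run one of plate_rack may be knocked a few centimetres aside while the robot is not near it.
It also fails if it takes over 210 s, if anything falls off the work surface, if the arm or the gripper's body presses on something with over 40 N, if the wrist force passes 120 N, or if a joint passes its speed limit or range.

## Working session

There is one attempt and no reset: what is moved stays moved. The work goes in short steps, Python scripts to look and compute and a tool call to move; the robot and the scene stay as the last step left them, time stands still between calls to the robot, and variables do not carry over. Pictures are saved under pics/ and viewed, at most 17 in all, crops included, and the job is handed in when it is done.

Besides the shell and the picture viewer there is one more tool, called after "Request:" as name(argument=value, ...) on one line, values as JSON. apply_moves: Moves the arm, as the interface text tells. Its arguments: {"type":"object","properties":{"moves":{"type":"array","items":{"type":"array","items":{"type":"array","items":{"type":"number"}}}}},"required":["moves"]}

```bash
ls; mkdir -p pics
cat > h.py <<'E'
import numpy as np, cv2, json
from bench import telemetry, snapshot, ticket, robot
def snap(n,f=None):
    s=snapshot(n)
    if f: cv2.imwrite('pics/'+f,s['image'][:,:,::-1])
    h=s['image'].shape[0]; fl=h/2/np.tan(np.radians(s['fovy'])/2)
    s['K']=np.array([[fl,0,s['cx']],[0,fl,s['cy']],[0,0,1]]); s['R']=np.array(s['R']);s['t']=np.array(s['t']);s['D']=np.array(s['D'],float)
    return s
def ray(s,uv):
    p=cv2.undistortPoints(np.array([[uv]],float),s['K'],s['D'])[0,0]
    d=s['R'].T@np.array([p[0],p[1],1]); c=-s['R'].T@s['t']; return c,d/np.linalg.norm(d)
def atz(s,uv,z):
    c,d=ray(s,uv); return c+d*(z-c[2])/d[2]
def proj(s,X):
    return cv2.projectPoints(np.array([X],float).reshape(-1,3),cv2.Rodrigues(s['R'])[0],s['t'],s['K'],s['D'])[0].reshape(-1,2)
def tri(*sv):
    A=np.zeros((3,3));b=np.zeros(3)
    for s,uv in sv:
        c,d=ray(s,uv);P=np.eye(3)-np.outer(d,d);A+=P;b+=P@c
    return np.linalg.solve(A,b)
E
python3 - <<'E'
from h import *
import pickle
S={n:snap(n,n+'0.png') for n in ('scene','side','wrist')}
pickle.dump(S,open('s0.pkl','wb'))
for n,s in S.items(): print(n,-s['R'].T@s['t'],s['R'][2],s['D'],s['fovy'])
print(telemetry.get_obs())
E
```

```text
pics
scene [-0.00738489 -0.58773231  1.23677156] [ 0.41259503  0.48475429 -0.77121891] [-0.00569498  0.          0.          0.          0.        ] 42.76107144276922
side [ 0.32598138 -0.58915357  0.57690944] [ 0.33891868  0.78576463 -0.51740514] [0.01165867 0.         0.         0.         0.        ] 54.327835274883235
wrist [0.12940287 0.53786635 0.38460626] [ 0.21500652 -0.08200439 -0.97316364] [-0.03129738  0.          0.          0.          0.        ] 66.80220553355606
{'time': 0.15, 'joint_positions': array([ 1.11290508e+00,  8.77919584e-02,  1.37187148e+00, -2.90668417e-05,
        1.68360741e+00, -1.03092347e-01]), 'qvel': array([ 1.76498838e-05, -9.09982651e-04, -4.69168931e-03, -1.90423160e-03,
        3.24803194e-04,  1.49687648e-03]), 'joint_torque': array([ 1.94532688e-03, -3.40642583e+01, -3.02792895e+01,  7.18293549e-02,
        3.05281626e-02, -1.25635329e-04]), 'tool_pos': array([0.19103938, 0.51566905, 0.40378717]), 'ee_rot': array([-3.13992039e+00, -1.43968747e-04,  2.78679039e+00]), 'wrist_force': array([-0.66774608,  0.73567885, -0.71688841]), 'wrist_torque': array([-0.00723213,  0.00629164,  0.01859609]), 'finger_force': 0.0, 'width': 0.09402925597900474}
```

View pics/scene0.png

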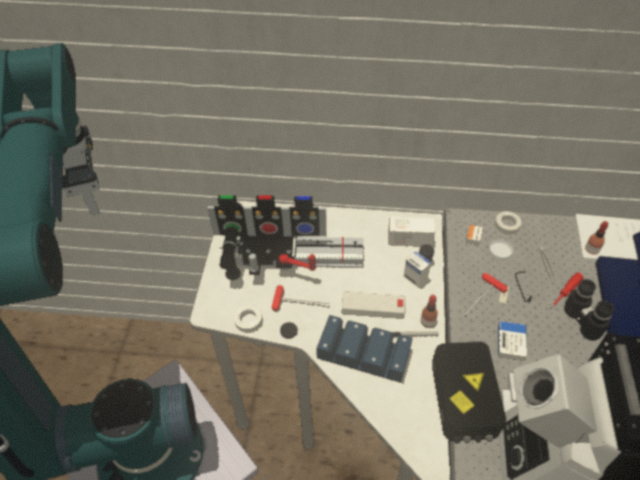

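View pics/side0.png

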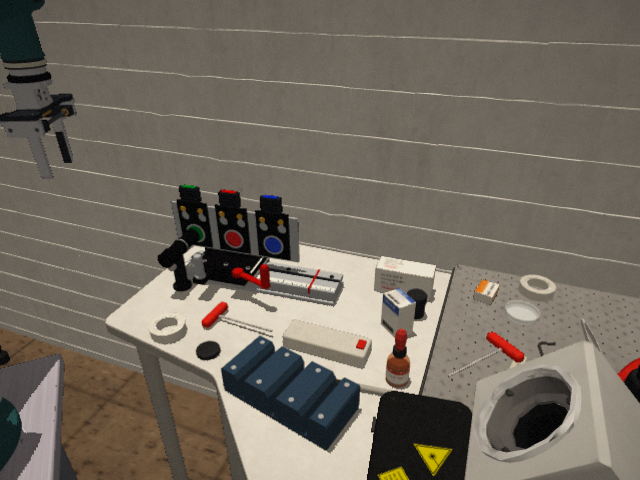

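The two views show three plates: green, red and blue handles, in the side view at about (189,188), (229,193) and (270,200). The lever knob is at about (264,275), the red mark at about (313,280), and the rack around (290,390). I'll crop and enlarge both views to get sharper pixels.

Run:
```python
import cv2
a=cv2.imread('pics/side0.png')[175:385,160:360]; cv2.imwrite('pics/sidec.png',cv2.resize(a[:140],None,fx=4,fy=4,interpolation=cv2.INTER_CUBIC))
b=cv2.imread('pics/scene0.png')[188:388,200:420]; cv2.imwrite('pics/scenec.png',cv2.resize(b,None,fx=3,fy=3,interpolation=cv2.INTER_CUBIC))
```

```text
(no output)
```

View pics/sidec.png

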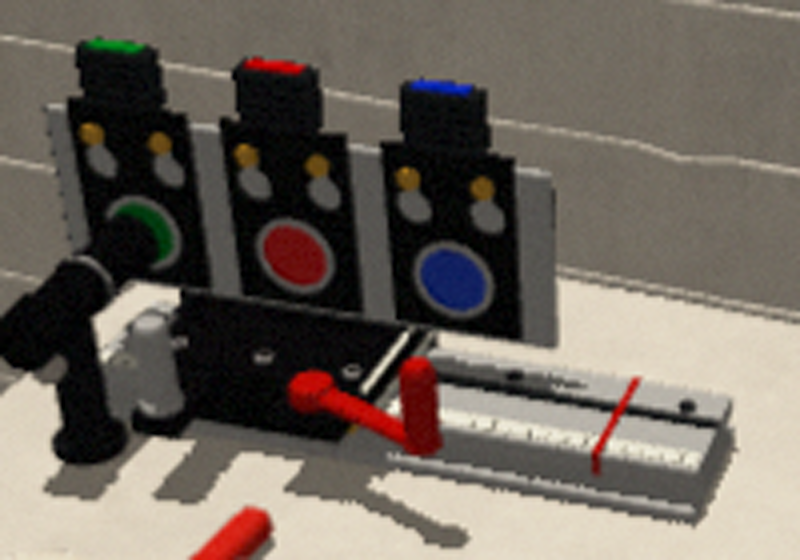

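View pics/scenec.png

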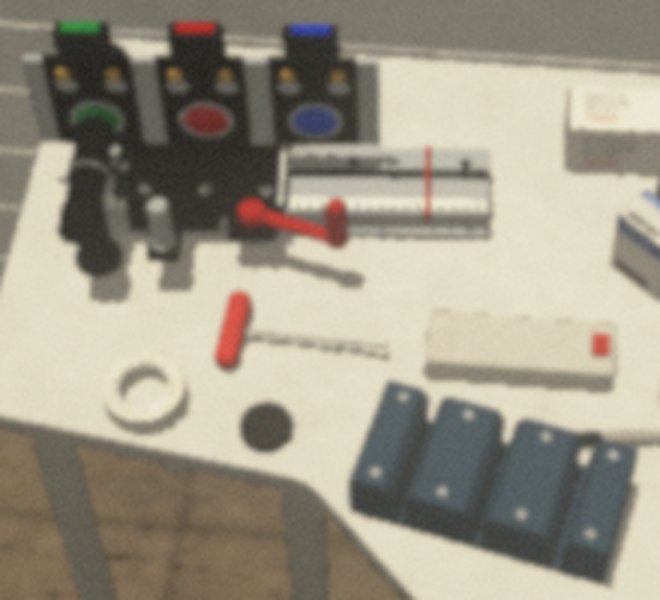

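Run:
```python
from h import *
import pickle
np.set_printoptions(precision=4,suppress=True)
S=pickle.load(open('s0.pkl','rb'));A,B=S['side'],S['scene']
a=lambda u,v:(160+u/4,175+v/4)
b=lambda u,v:(200+u/3,188+v/3)
for n,p,q,z in [('gtop',(117,46),(80,27),.195),('rtop',(275,66),(196,28),.195),('btop',(443,88),(311,30),.195),
 ('markfar',(637,380),(428,148),.03),('marknear',(597,455),(428,215),.03),('whitefar',(408,335),(283,148),.05),('whitenear',(365,390),(279,193),.05),
 ('lknobtop',(420,368),(337,205),.1),('pivot',(312,390),(250,212),.08),('pknobtop',(153,325),(157,205),.099)]:
    print(n,atz(A,a(*p),z),atz(B,b(*q),z),tri((A,a(*p)),(B,b(*q))))
print('rack top corners etc z=.05')
for q in [(392,383),(632,447),(603,583),(352,490),(432,397),(398,515)]: print(q,atz(B,b(*q),.05))
for q in [(403,397),(453,409),(545,437),(613,455),(375,472),(441,492),(521,514),(590,534)]: print('screw',atz(B,b(*q),.05))
for n,q,z in [('bottle',(430,322),0),('carton',(521,330),.03),('hexhandle',(232,330),.01),('hexend',(388,350),.01),('tape',(146,392),.0),('case?',(266,427),0)]: print(n,atz(B,b(*q) if n!='bottle' else q,z))
```

```text
gtop [0.4338 0.3281 0.195 ] [0.4351 0.3318 0.195 ] [0.435  0.333  0.1933]
rtop [0.5012 0.2705 0.195 ] [0.5037 0.2731 0.195 ] [0.5028 0.2732 0.1943]
btop [0.5693 0.2111 0.195 ] [0.5711 0.214  0.195 ] [0.5711 0.2149 0.1935]
markfar [0.6512 0.1659 0.03  ] [0.6539 0.168  0.03  ] [0.6534 0.1687 0.0285]
marknear [0.6062 0.1124 0.03  ] [0.607 0.113 0.03 ] [0.6068 0.1131 0.0296]
whitefar [0.546  0.2271 0.05  ] [0.5496 0.2335 0.05  ] [0.5501 0.2365 0.0448]
whitenear [0.5104 0.1861 0.05  ] [0.5177 0.1975 0.05  ] [0.5173 0.2016 0.0415]
lknobtop [0.5215 0.1197 0.1   ] [0.5231 0.1257 0.1   ] [0.5248 0.129  0.0942]
pivot [0.4768 0.1523 0.08  ] [0.475  0.1771 0.08  ] [0.4863 0.1959 0.0511]
pknobtop [0.4156 0.2104 0.099 ] [0.4154 0.2169 0.099 ] [0.4172 0.221  0.0929]
rack top corners etc z=.05
(392, 383) [ 0.4715 -0.0036  0.05  ]
(632, 447) [ 0.572  -0.1607  0.05  ]
(603, 583) [ 0.4794 -0.226   0.05  ]
(352, 490) [ 0.3906 -0.0554  0.05  ]
(432, 397) [ 0.4867 -0.0326  0.05  ]
(398, 515) [ 0.4033 -0.0925  0.05  ]
screw [ 0.4699 -0.0185  0.05  ]
screw [ 0.4919 -0.0507  0.05  ]
screw [ 0.5284 -0.113   0.05  ]
screw [ 0.5565 -0.1565  0.05  ]
screw [ 0.4129 -0.0546  0.05  ]
screw [ 0.4392 -0.0982  0.05  ]
screw [ 0.4717 -0.1489  0.05  ]
screw [ 0.4988 -0.1924  0.05  ]
bottle [ 0.6599 -0.1429  0.    ]
carton [ 0.589  -0.0213  0.03  ]
hexhandle [0.4212 0.1369 0.01  ]
hexend [0.5049 0.0418 0.01  ]
tape [0.3377 0.139  0.    ]
case? [0.3909 0.0529 0.    ]
```

```bash
cat >> h.py <<'E'
def wp(*P):
    """units per waypoint (x,y,z of grasp point,yaw deg) from present pose"""
    o=telemetry.get_obs(); p=o['tool_pos'].copy(); y0=o['ee_rot'][2]; p[2]-=.18
    c,s=np.cos(y0),np.sin(y0)
    for x,y,z,yw in P:
        d=np.array([x,y,z])-p
        t=-((yw-np.degrees(y0)+180)%360-180)/10
        print(np.round([(c*d[0]+s*d[1])/.05,(s*d[0]-c*d[1])/.05,-d[2]/.05,t],2))
YB=49.; XB=np.array([np.cos(np.radians(YB)),np.sin(np.radians(YB))]); SB=np.array([XB[1],-XB[0]]) # bench x, bench -y
def st():
    o=telemetry.get_obs(); print(round(o['time'],2),np.round(o['tool_pos']-[0,0,.18],4),np.round(np.degrees(o['ee_rot']),2),'w',round(o['width'],4),'F',np.round(o['wrist_force'],1),'ff',round(o['finger_force'],1),'q6',round(o['joint_positions'][5],2))
E
python3 -c "
from h import *
wp((.5,.11,.27,-146.5))"
```

```text
[-8.61 -5.46 -0.92 -5.38]
```

Request:
apply_moves(moves=[[[0,0,-0.9,0,0],[-8.6,-5.45,-0.9,-5.4,0],[-8.6,-5.45,-0.9,-5.4,0],[-8.6,-5.45,-0.9,-5.4,0.4],[-8.6,-5.45,-0.9,-5.4,0.6],[-8.6,-5.45,-0.9,-5.4,0.6],[-8.6,-5.45,-0.9,-5.4,0.6],[-8.6,-5.45,-0.9,-5.4,0.6],[-8.6,-5.45,-0.9,-5.4,0.6],[-8.6,-5.45,-0.9,-5.4,0.6]]])

```text
time: 1.4
tool_pos: [0.5007, 0.1085, 0.4492]
ee_rot: [3.141, -0.001, -2.556]
wrist_force: [0.1, 0.9, 0.5]
width: 0.0379
finger_force: 0.0
```

Run:
```python
from h import *
import pickle
st(); s=snap('wrist','w1.png'); pickle.dump(s,open('w1.pkl','wb'))
```

```text
1.4 [0.5007 0.1085 0.2692] [ 1.7999e+02 -3.0000e-02 -1.4644e+02] w 0.0379 F [0.1 0.9 0.5] ff 0.0 q6 -2.05
```

View pics/w1.png

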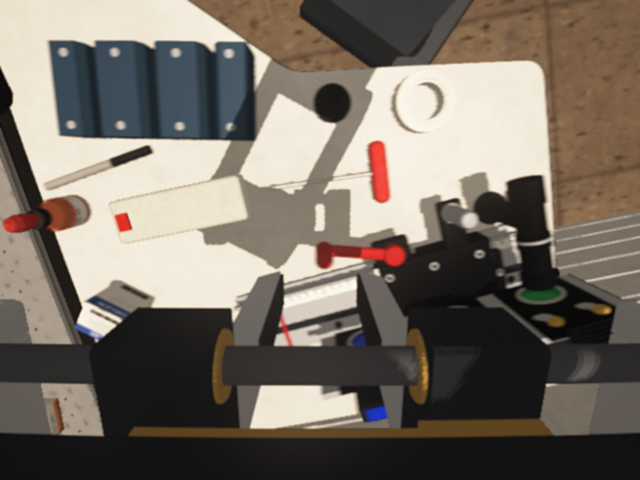

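The wrist view shows the lever knob top near (322,248), the pivot cap near (397,255), the push knob top near (452,212), and the whole rack at top left with its screws visible.

Run:
```python
from h import *
import pickle
np.set_printoptions(precision=4,suppress=True)
s=pickle.load(open('w1.pkl','rb'))
B=pickle.load(open('s0.pkl','rb'))['scene']
print('knob',atz(s,(322,247),.1),'piv',atz(s,(397,255),.065),atz(s,(397,255),.055),'push',atz(s,(450,210),.099))
print('knob tri',tri((s,(322,247)),(B,(200+337/3,188+205/3))))
q=[(64,52),(116,52),(176,52),(231,52),(71,125),(121,125),(179,126),(230,127)]
X=np.array([atz(s,u,.05) for u in q]); print(X); c=X.mean(0); d=X[3]-X[0]; print(c,np.degrees(np.arctan2(d[1],d[0])),np.linalg.norm(d))
k=atz(s,(322,247),.1)
wp((k[0],k[1],.27,-146.5),(k[0],k[1],.094,-146.5))
```

```text
knob [0.5126 0.1178 0.1   ] piv [0.4837 0.1925 0.065 ] [0.4847 0.1958 0.055 ] push [0.4186 0.1965 0.099 ]
knob tri [0.5108 0.1135 0.1212]
[[ 0.4989 -0.1936  0.05  ]
 [ 0.4711 -0.1498  0.05  ]
 [ 0.4392 -0.1002  0.05  ]
 [ 0.4101 -0.0555  0.05  ]
 [ 0.5575 -0.1577  0.05  ]
 [ 0.5294 -0.1142  0.05  ]
 [ 0.498  -0.0642  0.05  ]
 [ 0.4706 -0.0206  0.05  ]]
[ 0.4843 -0.107   0.05  ] 122.71058171911032 0.1641904387416141
[-0.3   0.1  -0.03 -0.02]
[-0.3   0.1   3.49 -0.02]
```

Run:
```python
from h import *
import pickle
s=pickle.load(open('w1.pkl','rb'))
c=-s['R'].T@s['t'];print(c, proj(s,[c[0],c[1],0]), proj(s,[.523,.126,.1]),proj(s,[.523,.126,.057]),proj(s,[.5126,.1178,.057]))
a=cv2.imread('pics/w1.png')[160:320,270:570]; cv2.imwrite('pics/w1c.png',cv2.resize(a,None,fx=2.66,fy=2.66,interpolation=cv2.INTER_CUBIC))
```

```text
[0.44604675 0.07080408 0.43015149] [[319.54418293 157.57163576]] [[323.18559272 260.58416876]] [[322.78982089 249.3687837 ]] [[321.78545692 237.17297197]]
```

View pics/w1c.png

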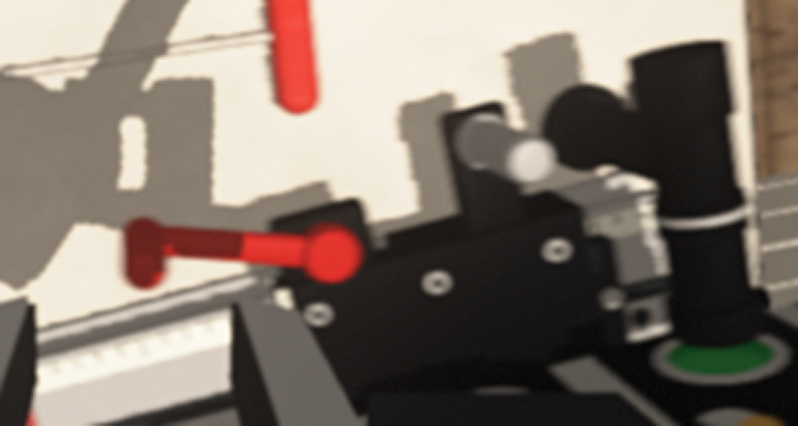

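The knobs lean downward in this image: the lever knob top is at (324.5,260.5), which agrees with the scene estimate of (.523,.126). The push knob top is at (469.6,220).

Run:
```python
from h import *
import pickle
np.set_printoptions(precision=4,suppress=True)
s=pickle.load(open('w1.pkl','rb'))
print('push',atz(s,(469.6,220),.099),'knob',atz(s,(324.5,260.8),.1),'piv',atz(s,(394.4,255),.065))
wp((.523,.1258,.27,-146.5),(.523,.1258,.094,-146.5))
```

```text
push [0.4158 0.2175 0.099 ] knob [0.5225 0.1271 0.1   ] piv [0.4852 0.1902 0.065 ]
[-0.56  0.12 -0.03 -0.02]
[-0.56  0.12  3.49 -0.02]
```

Request:
apply_moves(moves=[[[-0.56,0.12,0,0,0.6],[-0.56,0.12,1.2,0,0.6],[-0.56,0.12,2.4,0,0.6],[-0.56,0.12,3.2,0,0.6],[-0.56,0.12,3.48,0,0.6],[-0.56,0.12,3.48,0,0.6],[-0.56,0.12,3.48,0,1],[-0.56,0.12,3.48,0,1],[-0.56,0.12,3.48,0,1],[-0.56,0.12,3.48,0,1]]])

```text
time: 2.7
tool_pos: [0.5209, 0.1304, 0.2781]
ee_rot: [-3.136, 0.004, -2.555]
wrist_force: [2.8, -4.6, 2.0]
width: 0.0168
finger_force: 30.0
```

```bash
cat >> h.py <<'E'
def arc(P,a1,n):
    "from present grasp on lever about pivot P to lever angle a1 deg, tool turning along, n rows"
    o=telemetry.get_obs(); p=o['tool_pos']-[0,0,.18]; v=p[:2]-P; a0=np.degrees(np.arctan2(v[1],v[0])); r=np.hypot(*v); print('a0',a0,'r',r); yw=np.degrees(o['ee_rot'][2])
    wp(*[(P[0]+r*np.cos(np.radians(a)),P[1]+r*np.sin(np.radians(a)),p[2],yw+a-a0) for a in np.linspace(a0,a1,n+1)[1:]])
E
python3 -c "
from h import *
st(); arc(np.array([.4816,.1885]),-130,9)"
```

```text
2.7 [0.5209 0.1304 0.0981] [-179.67    0.24 -146.36] w 0.0168 F [ 2.8 -4.6  2. ] ff 30.0 q6 -2.02
a0 -55.93769373415596 r 0.07014184361189432
[ 0.2   0.01 -0.    0.82]
[ 0.4   0.05 -0.    1.65]
[ 0.59  0.12 -0.    2.47]
[ 0.76  0.22 -0.    3.29]
[ 0.93  0.34 -0.    4.11]
[ 1.07  0.48 -0.    4.94]
[ 1.19  0.64 -0.    5.76]
[ 1.29  0.82 -0.    6.58]
[ 1.36  1.01 -0.    7.41]
```

```bash
python3 -c "
from h import *
arc(np.array([.4793,.1928]),-130,9)"
```

```text
a0 -56.32200484540294 r 0.07499399171473962
[ 0.21  0.02 -0.    0.82]
[ 0.42  0.06 -0.    1.64]
[ 0.62  0.14 -0.    2.46]
[ 0.81  0.24 -0.    3.27]
[ 0.98  0.37 -0.    4.09]
[ 1.13  0.52 -0.    4.91]
[ 1.26  0.69 -0.    5.73]
[ 1.37  0.88 -0.    6.55]
[ 1.44  1.08 -0.    7.37]
```

Request:
apply_moves(moves=[[[0.21,0.11,0,0.8,1],[0.42,0.15,0,1.6,1],[0.62,0.23,0,2.5,1],[0.81,0.33,0,3.3,1],[0.98,0.46,0,4.1,1],[1.13,0.61,0,4.9,1],[1.26,0.78,0,5.7,1],[1.37,0.97,0,6.5,1],[1.42,1.1,0,7.2,1],[1.42,1.1,0,7.2,1]]])

```text
time: 3.95
tool_pos: [0.4316, 0.1392, 0.278]
ee_rot: [3.131, 0.004, 2.472]
wrist_force: [7.4, 5.3, -2.1]
width: 0.0173
finger_force: 30.1
```

```bash
python3 -c "
from h import *
st(); arc(np.array([.4793,.1928]),-130,1)"
```

```text
3.95 [0.4316 0.1392 0.098 ] [179.37   0.24 141.64] w 0.0173 F [ 7.4  5.3 -2.1] ff 30.1 q6 -0.72
a0 -131.69446700047965 r 0.07171744669938744
[-0.04 -0.   -0.   -0.17]
```

```bash
python3 -c "
from h import *
wp((.4158,.2165,.22,-131),(.4158,.2165,.094,-131))"
```

```text
[ 1.21  1.02 -2.44 -8.74]
[ 1.21  1.02  0.08 -8.74]
```

Request:
apply_moves(moves=[[[0,0,0,0,0.55],[0,0,0,0,0.55],[0,0,-1.2,0,0.55],[0.3,0.2,-2.4,-1,0.55],[1.21,1.0,-2.4,-8.7,0.55],[1.21,1.0,-2.4,-8.7,0.55],[1.21,1.0,-2.4,-8.7,0.55],[1.21,1.0,-2.4,-8.7,0.55],[1.21,1.0,-2.4,-8.7,0.55],[1.21,1.0,-2.4,-8.7,0.55]]])

```text
time: 5.2
tool_pos: [0.4133, 0.2143, 0.3956]
ee_rot: [3.141, -0.001, -2.505]
wrist_force: [-0.4, 0.3, 0.1]
width: 0.0426
finger_force: 0.0
```

Request:
apply_moves(moves=[[[0,0,0,-1.0,0.55],[0,0,0,-1.8,0.55],[0,0,0,-1.8,0.55]]])

```text
time: 5.58
tool_pos: [0.4134, 0.2143, 0.3956]
ee_rot: [3.141, -0.001, -2.199]
wrist_force: [0.2, 0.3, -0.3]
width: 0.0423
finger_force: 0.0
```

Run:
```python
from h import *
import pickle
st();s=snap('wrist','w2.png'); pickle.dump(s,open('w2.pkl','wb'))
print(proj(s,[.4158,.2165,.099]))
wp((.4158,.2165,.22,-131),(.4158,.2165,.094,-131))
```

```text
5.58 [0.4134 0.2143 0.2156] [ 1.7998e+02 -3.0000e-02 -1.2598e+02] w 0.0423 F [ 0.2  0.3 -0.3] ff 0.0 q6 -2.16
[[320.03609417 248.77447676]]
[-0.06 -0.01 -0.09  0.5 ]
[-0.06 -0.01  2.43  0.5 ]
```

View pics/w2.png

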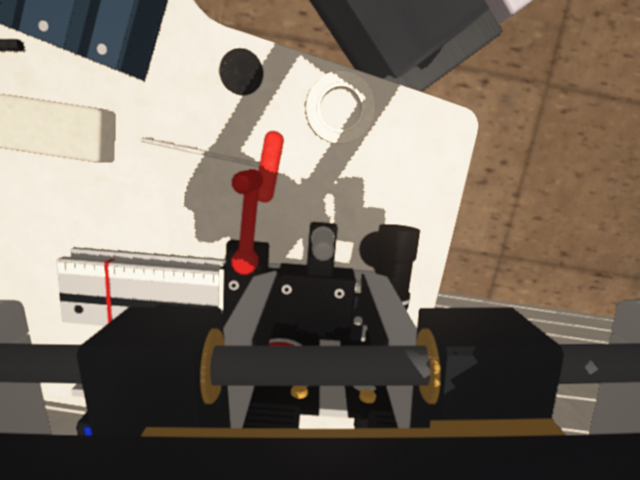

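The lever is open, pointing toward the robot at (245,182). The push knob top is at (321,247), as predicted. The mark is at x≈108 and the carriage end at x≈222.

Run:
```python
from h import *
import pickle
s=pickle.load(open('w2.pkl','rb'))
im=s['image'].astype(int)
for v in (270,285,300):print(v,[tuple(im[v,u]) for u in range(210,236,2)])
for v in (270,285,305):
    r=im[v]; m=np.where((r[:,0]>r[:,1]+70)&(np.arange(640)<140))[0]; print(v,m.min(),m.max())
    a=atz(s,(m.mean(),v),.03)
    for u,z in((222,.03),(222,.05)):
        b=atz(s,(u,v),z); print(a,b,SB@(a-b)[:2])
```

```text
270 [(np.int64(138), np.int64(131), np.int64(121)), (np.int64(128), np.int64(121), np.int64(112)), (np.int64(117), np.int64(109), np.int64(101)), (np.int64(111), np.int64(104), np.int64(96)), (np.int64(133), np.int64(125), np.int64(112)), (np.int64(244), np.int64(234), np.int64(210)), (np.int64(235), np.int64(224), np.int64(200)), (np.int64(87), np.int64(81), np.int64(71)), (np.int64(27), np.int64(24), np.int64(22)), (np.int64(29), np.int64(26), np.int64(23)), (np.int64(28), np.int64(26), np.int64(24)), (np.int64(28), np.int64(25), np.int64(23)), (np.int64(106), np.int64(27), np.int64(24))]
285 [(np.int64(239), np.int64(234), np.int64(221)), (np.int64(242), np.int64(237), np.int64(225)), (np.int64(245), np.int64(241), np.int64(230)), (np.int64(246), np.int64(242), np.int64(232)), (np.int64(234), np.int64(228), np.int64(210)), (np.int64(250), np.int64(247), np.int64(236)), (np.int64(244), np.int64(238), np.int64(214)), (np.int64(71), np.int64(65), np.int64(58)), (np.int64(27), np.int64(25), np.int64(23)), (np.int64(93), np.int64(86), np.int64(80)), (np.int64(183), np.int64(172), np.in
[... 571 characters left out ...]
t64(31), np.int64(28), np.int64(27)), (np.int64(30), np.int64(27), np.int64(26)), (np.int64(30), np.int64(26), np.int64(25))]
270 105 107
[0.6132614  0.12198454 0.03      ] [0.51792979 0.1908784  0.03      ] 0.11714611720490564
[0.6132614  0.12198454 0.03      ] [0.50968811 0.1890712  0.05      ] 0.12218056342729787
285 105 109
[0.62359838 0.13420084 0.03      ] [0.52803188 0.20309582 0.03      ] 0.1173241230720743
[0.62359838 0.13420084 0.03      ] [0.51920731 0.20058367 0.05      ] 0.12233599670336996
305 107 110
[0.63761258 0.1509737  0.03      ] [0.5418499  0.21978093 0.03      ] 0.11741461939866574
[0.63761258 0.1509737  0.03      ] [0.53222802 0.21630604 0.05      ] 0.12239661387097216
```

Request:
apply_moves(moves=[[[-0.06,-0.01,0,0.5,0.55],[-0.06,-0.01,1.2,0.5,0.55],[-0.06,-0.01,2.2,0.5,0.55],[-0.06,-0.01,2.4,0.5,0.55],[-0.06,-0.01,2.4,0.5,1],[-0.06,-0.01,2.4,0.5,1],[-0.06,-0.01,2.4,0.5,1],[-0.06,-0.01,2.4,0.5,1]]])

```text
time: 6.62
tool_pos: [0.4159, 0.2176, 0.2783]
ee_rot: [3.141, 0.005, -2.284]
wrist_force: [-4.2, 3.6, 5.9]
width: 0.0174
finger_force: 30.0
```

```bash
python3 -c "
from h import *
st(); p=telemetry.get_obs()['tool_pos']; q=p[:2]+SB*.12; wp((q[0],q[1],p[2]-.18,-131))"
```

```text
6.62 [0.4159 0.2176 0.0983] [ 179.96    0.26 -130.85] w 0.0174 F [-4.2  3.6  5.9] ff 30.0 q6 -2.07
[ 0.01 -2.4  -0.    0.01]
```

Request:
apply_moves(moves=[[[0,-0.2,0,0,1],[0,-0.6,0,0,1],[0,-1.0,0,0,1],[0,-1.4,0,0,1],[0,-1.8,0,0,1],[0,-2.1,0,0,1],[0,-2.3,0,0,1],[0,-2.3,0,0,1],[0,-2.3,0,0,1]]])

```text
time: 7.75
tool_pos: [0.5039, 0.1417, 0.2783]
ee_rot: [-3.137, 0.006, -2.284]
wrist_force: [3.5, 1.5, 5.3]
width: 0.0173
finger_force: 30.0
```

Run:
```python
from h import *
import pickle
st();s=snap('side'); pickle.dump(s,open('sd1.pkl','wb'))
p=proj(s,[.62,.14,.03])[0].astype(int);print(p)
a=s['image'][p[1]-45:p[1]+45,p[0]-60:p[0]+60,::-1]; cv2.imwrite('pics/sd1.png',cv2.resize(a,None,fx=6,fy=6,interpolation=cv2.INTER_CUBIC))
```

```text
7.75 [0.5039 0.1417 0.0983] [-179.74    0.33 -130.88] w 0.0173 F [3.5 1.5 5.3] ff 30.0 q6 -2.26
[310 279]
```

View pics/sd1.png

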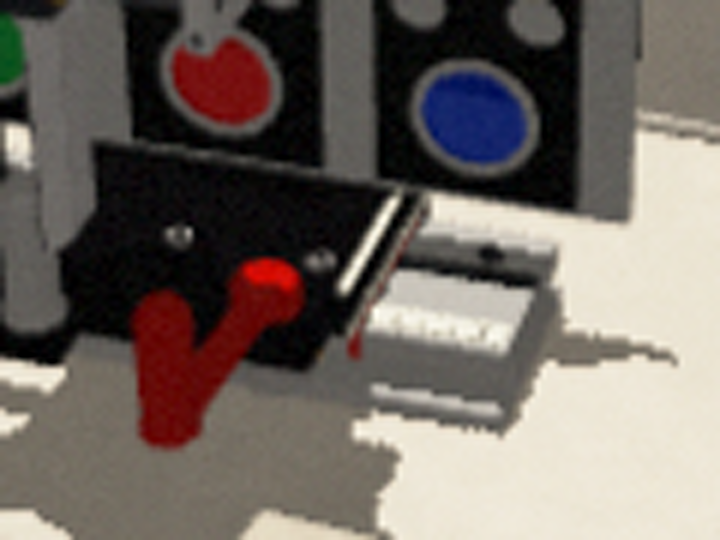

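The carriage edge now covers part of the red mark: a thin red sliver remains at about (385,270) in the crop. I'll measure it against the mark in the start picture.

Run:
```python
from h import *
import pickle
o=pickle.load(open('s0.pkl','rb'))['side'];n=pickle.load(open('sd1.pkl','rb'))
A=o['image'].astype(int);B=n['image'].astype(int)
for v in (272,276,280,284,288):
    a=A[v,300:326];b=B[v,300:326]
    print(v,'old r-g',(a[:,0]-a[:,1]).tolist());print('    new r-g',(b[:,0]-b[:,1]).tolist());print('    new g  ',b[:,1].tolist())
    print(SB@(atz(o,(312,v),.03)-atz(o,(311,v),.03))[:2])
```

```text
272 old r-g [3, 3, 4, 6, 4, 2, 4, 4, 5, 3, 5, 3, 3, 4, 4, 9, 51, 167, 108, 15, 4, 7, 6, 5, 5, 5]
    new r-g [5, -4, 4, -1, 2, -1, 4, 1, 7, -1, -1, 4, 2, 8, 1, 0, 3, 4, 22, 9, 3, 6, 4, 5, 3, 5]
    new g   [3, 13, 5, 1, 11, 11, 8, 9, 5, 12, 24, 120, 233, 205, 40, 18, 65, 136, 93, 106, 181, 196, 196, 196, 199, 198]
0.00200591693530165
276 old r-g [5, 4, -1, 3, 1, -3, 0, -3, 0, -2, -2, -3, -1, 12, 79, 170, 107, 12, 1, 3, 4, 4, 3, 6, 2, 6]
    new r-g [-1, 3, 4, 2, 5, 5, 3, 2, 2, 8, 4, 5, 3, -5, 3, 5, 32, 9, 3, 3, 2, 1, 2, 2, 2, 3]
    new g   [22, 48, 71, 41, 82, 68, 9, 10, 44, 150, 229, 164, 13, 11, 54, 109, 53, 45, 62, 71, 66, 74, 78, 91, 90, 91]
0.0019798176040806852
280 old r-g [5, 4, 5, 3, 4, 7, 6, 4, 8, 3, 4, 18, 119, 164, 54, 3, 5, 3, 3, 6, 5, 5, 4, 7, 5, 5]
    new r-g [32, 4, 4, 0, 2, 4, 5, 4, 5, 1, 1, 0, 1, 7, 21, 5, 5, 3, 6, 5, 4, 5, 2, 3, 3, 2]
    new g   [11, 6, 7, 14, 8, 13, 72, 197, 233, 110, 4, 16, 67, 117, 102, 178, 196, 196, 195, 196, 184, 182, 177, 171, 169, 162]
0.0019543856934223173
284 old r-g [4, 4, 7, 3, 3, 3, 6, 7, 5, 19, 154, 141, 49, 7, 1, 5, 5, 5, 5, 4, 3, 6, 5, 4, 3, 4]
    new r-g [51, 1, -2, 8, -2, -2, -1, -2, 0, 3, 5, 24, 20, 5, 4, 5, 5, 5, 4, 4, 4, 3, 6, 6, 6, 5]
    new g   [8, 13, 18, 8, 2, 3, 9, 11, 2, 26, 82, 96, 118, 199, 208, 205, 198, 196, 198, 195, 195, 198, 196, 192, 197, 198]
0.001929595926618899
288 old r-g [4, 1, 2, 4, 0, 4, 1, 15, 107, 103, 30, 4, 5, 5, 6, 5, 4, 4, 7, 4, 5, 3, 3, 4, 4, 4]
    new r-g [2, 3, -2, -2, 1, 0, -6, 2, 7, 22, 24, 3, 7, 7, 6, 5, 8, 6, 4, 4, 5, 3, 3, 3, 4, 4]
    new g   [0, 3, 7, 7, 10, 9, 9, 41, 104, 95, 92, 181, 204, 206, 216, 207, 197, 214, 228, 227, 212, 240, 241, 242, 237, 223]
0.0019054242874665629
```

The edge sits within about 1 mm of the mark's centre. Next I'll release the push knob and go to shut the lever.

```bash
python3 -c "
from h import *
wp((.5196,.0633,.22,140),(.5196,.0633,.096,140))"
```

```text
[ 0.98 -1.26 -2.43  8.91]
[ 0.98 -1.26  0.05  8.91]
```

Request:
apply_moves(moves=[[[0,0,0,0,0.55],[0,0,0,0,0.55],[0,0,-1.2,0,0.55],[0,0,-2.4,0.5,0.55],[0.98,-1.26,-2.4,8.9,0.55],[0.98,-1.26,-2.4,8.9,0.55],[0.98,-1.26,-2.4,8.9,0.55],[0.98,-1.26,-2.4,8.9,0.55],[0.98,-1.26,-2.4,8.9,0.55],[0.98,-1.26,-2.4,8.9,0.55]]])

```text
time: 9.05
tool_pos: [0.5181, 0.0629, 0.3948]
ee_rot: [-3.14, -0.001, 2.78]
wrist_force: [0.3, 0.0, 0.1]
width: 0.0426
finger_force: 0.0
```

Run:
```python
from h import *
st(); wp((.5196,.0633,.22,140),(.5196,.0633,.096,140))
n=snap('wrist'); print(proj(n,[[.5196,.0633,.1],[.5039,.1417,.099],[.5196,.0633,.057]]))
im=n['image'].astype(int); m=((im[:,:,0]>im[:,:,1]*2+40)&(im[:,:,0]>im[:,:,2]*2+40)).astype('uint8')
k,l,st_,c=cv2.connectedComponentsWithStats(m)
for i in range(1,k):
    if st_[i,4]>60: print(st_[i],c[i])
```

```text
9.05 [0.5181 0.0629 0.2148] [-1.7992e+02 -8.0000e-02  1.5930e+02] w 0.0426 F [0.3 0.  0.1] ff 0.0 q6 -1.2
[-0.03  0.02 -0.1   1.93]
[-0.03  0.02  2.38  1.93]
[[322.37852586 245.69795971]
 [411.95556233 191.04273908]
 [322.13431917 234.39116342]]
[ 327   79   65   47 1351] [358.84603997 102.13915618]
[ 333  239   78   46 1094] [378.39396709 263.04936015]
[316 245  15  15 123] [323.         252.17073171]
[489 250  25  37 640] [500.9703125 268.0671875]
[579 300  38  45 840] [599.16071429 323.66309524]
```

Run:
```python
from h import *
n=snap('wrist'); p=atz(n,(323,252),.1);print(p, atz(n,(323,252),.085))
wp((p[0],p[1],.22,140),(p[0],p[1],.096,140))
a=n['image'][150:350,220:520,::-1]; cv2.imwrite('pics/w3.png',cv2.resize(a,None,fx=2,fy=2))
```

```text
[0.52455849 0.06203324 0.1       ] [0.52824888 0.06074301 0.085     ]
[-0.13  0.03 -0.1   1.97]
[-0.13  0.03  2.38  1.97]
```

View pics/w3.png

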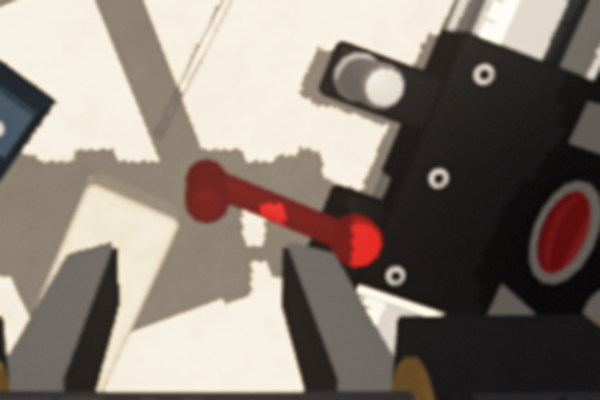

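The lever knob is in shadow, with its top at about (323,251) in the full picture. That is roughly 4 mm from the prediction, so I'll correct for it.

Request:
apply_moves(moves=[[[-0.1,0.03,0,1.0,0.5],[-0.12,0.03,1.0,1.97,0.5],[-0.12,0.03,1.9,1.97,0.5],[-0.12,0.03,2.35,1.97,0.5],[-0.12,0.03,2.35,1.97,0.5],[-0.12,0.03,2.35,1.97,1],[-0.12,0.03,2.35,1.97,1],[-0.12,0.03,2.35,1.97,1],[-0.12,0.03,2.35,1.97,1]]])

```text
time: 10.28
tool_pos: [0.5246, 0.0623, 0.2793]
ee_rot: [3.141, 0.002, 2.443]
wrist_force: [-0.6, -0.9, 3.2]
width: 0.0172
finger_force: 30.0
```

```bash
python3 -c "
from h import *
st(); arc(np.array([.5673,.1169]),-56,9)"
```

```text
10.28 [0.5246 0.0623 0.0993] [1.7996e+02 9.0000e-02 1.3998e+02] w 0.0172 F [-0.6 -0.9  3.2] ff 30.0 q6 -0.86
a0 -128.01886935508125 r 0.06930553724986734
[-0.19  0.02 -0.   -0.8 ]
[-0.38  0.07 -0.   -1.6 ]
[-0.56  0.14 -0.   -2.4 ]
[-0.73  0.24 -0.   -3.2 ]
[-0.88  0.36 -0.   -4.  ]
[-1.01  0.49 -0.   -4.8 ]
[-1.13  0.65 -0.   -5.6 ]
[-1.22  0.82 -0.   -6.4 ]
[-1.28  1.   -0.   -7.2 ]
```

```bash
python3 -c "
from h import *
arc(np.array([.5707,.1199]),-54,9)"
```

```text
a0 -128.6641570209598 r 0.0737677707315502
[-0.21  0.02 -0.   -0.83]
[-0.42  0.07 -0.   -1.66]
[-0.62  0.15 -0.   -2.49]
[-0.8   0.26 -0.   -3.32]
[-0.97  0.39 -0.   -4.15]
[-1.11  0.55 -0.   -4.98]
[-1.24  0.72 -0.   -5.81]
[-1.33  0.92 -0.   -6.64]
[-1.4   1.12 -0.   -7.47]
```

Request:
apply_moves(moves=[[[-0.21,0.02,0,-0.8,1],[-0.42,0.07,0,-1.7,1],[-0.62,0.15,0,-2.5,1],[-0.8,0.26,0,-3.3,1],[-0.97,0.39,0,-4.1,1],[-1.11,0.55,0,-5.0,1],[-1.24,0.72,0,-5.8,1],[-1.33,0.92,0,-6.6,1],[-1.4,1.12,0,-7.4,1],[-1.4,1.12,0,-7.4,1]]])

```text
time: 11.52
tool_pos: [0.6138, 0.0558, 0.2793]
ee_rot: [-3.133, -0.01, -2.551]
wrist_force: [-5.4, -14.9, 5.7]
width: 0.0176
finger_force: 30.0
```

```bash
python3 -c "
from h import *
st(); arc(np.array([.5707,.1199]),-54,1)"
```

```text
11.53 [0.6138 0.0558 0.0993] [-179.49   -0.59 -146.15] w 0.0176 F [ -5.4 -14.9   5.7] ff 30.0 q6 -2.16
a0 -56.10855496616461 r 0.07726613358895164
[-0.06  0.   -0.   -0.21]
```

The lever is against its shut stop (15 N). Now on to the plates, blue first.

```bash
python3 -c "
from h import *
wp((.6585,.1376,.27,139))"
```

```text
[-1.65  0.86 -3.41  7.48]
```

Request:
apply_moves(moves=[[[0,0,0,0,0.55],[0,0,0,0,0.55],[0,0,-1.2,0,0.55],[0,0,-2.4,1.0,0.5],[0,0,-3.4,2.0,0.5],[-1.65,0.86,-3.4,7.5,0.5],[-1.65,0.86,-3.4,7.5,0.5],[-1.65,0.86,-3.4,7.5,0.5],[-1.65,0.86,-3.4,7.5,0.5],[-1.65,0.86,-3.4,7.5,0.5]]])

```text
time: 12.78
tool_pos: [0.6584, 0.1431, 0.4477]
ee_rot: [3.141, -0.001, 2.443]
wrist_force: [-0.3, 0.1, -0.3]
width: 0.047
finger_force: 0.0
```

Request:
apply_moves(moves=[[[0,0,0,0.5,0.5],[0,0,0,0.9,0.5]]])

```text
time: 13.02
tool_pos: [0.6584, 0.1429, 0.4478]
ee_rot: [3.141, -0.001, 2.29]
wrist_force: [-0.2, -0.4, -0.5]
width: 0.0472
finger_force: 0.0
```

```bash
cat >> h.py <<'E'
def handle(s,color,z=.195):
    "centre of the coloured handle top"
    im=s['image'].astype(int);R,G,B=im[:,:,0],im[:,:,1],im[:,:,2]
    m={'r':(R>G*2+30)&(R>B*2+30),'g':(G>R*1.5+25)&(G>B*1.3+20),'b':(B>R*1.5+40)&(B>G*1.5+30)}[color].astype('uint8')
    k,l,t,c=cv2.connectedComponentsWithStats(m)
    for i in range(1,k):
        if t[i,4]>8: print(color,t[i],np.round(c[i],1),np.round(atz(s,c[i],z),4))
E
python3 - <<'E'
from h import *
st()
for n in ('wrist','side','scene'):
    s=snap(n,n+'4.png'); print(n)
    for c in 'rgb': handle(s,c)
    print(proj(s,[[.5908,.1968,.195],[.5225,.2551,.195],[.6585,.1376,.195]]))
E
```

```text
13.03 [0.6584 0.1429 0.2678] [ 1.7998e+02 -6.0000e-02  1.3120e+02] w 0.0472 F [-0.2 -0.4 -0.5] ff 0.0 q6 -0.59
wrist
r [ 119   66   65   19 1098] [151.1  75.4] [0.5065 0.1618 0.195 ]
r [ 285   99   26   54 1020] [297.8 125.2] [0.5922 0.1978 0.195 ]
r [ 214  177   41  100 1436] [235.4 223.7] [0.6014 0.1242 0.195 ]
b [309 244  20  43 604] [318.4 264.8] [0.6606 0.1389 0.195 ]
[[294.98648456 124.95289304]
 [270.14251603 -36.98257406]
 [314.79245772 264.15896577]]
side
r [276 196  16   5  50] [283.7 198.1] [0.5905 0.1959 0.195 ]
r [279 240  15  14 175] [285.9 246.7] [0.5312 0.0215 0.195 ]
r [288 274  42  25 459] [312.1 286.1] [ 0.5277 -0.095   0.195 ]
r [202 302  25  25 285] [214.  314.3] [ 0.3884 -0.1008  0.195 ]
r [395 329  12  21 188] [400.4 338.8] [ 0.5823 -0.2379  0.195 ]
r [487 332  37  30 428] [505.1 346.5] [ 0.6869 -0.2986  0.195 ]
r [356 340  10   9  66] [360.7 344.1] [ 0.5347 -0.2267  0.195 ]
r [618 358  22  24 215] [628.8 368.8] [ 0.7855 -0.3805  0.195 ]
g [234 191  15   5  46] [241.1 192.8] [0.5221 0.2543 0.195 ]
g [239 234  15  14 163] [245.7 240.5] [0.4781 0.0671 0.195 ]
b [321 203  16   3  31] [328.7 204. ] [0.6588 0.1362 0.195 ]
b [320 246  17  15 182] [328.1 253.2] [ 0.5844 -0.0243  0.195 ]
[[283.70017173 197.91081578]
 [241.22198703 192.58314405]
 [328.24441677 203.74437391]]
scene
r [310 197  12   3  34] [315.5 197.9] [0.5924 0.1964 0.195 ]
r [360 256   4   3  10] [361.5 256.8] [ 0.5592 -0.0029  0.195 ]
r [336 259  18   7  56] [343.4 262. ] [0.5201 0.0114 0.195 ]
r [483 274  23  17 127] [494.2 282.1] [ 0.7275 -0.2309  0.195 ]
r [562 274  20  22 172] [571.8 283.5] [ 0.8489 -0.3375  0.195 ]
r [273 287   9  21  87] [277.1 297.7] [0.3567 0.0285 0.195 ]
g [271 196  13   3  35] [277. 197.] [0.5253 0.2565 0.195 ]
[[314.85998259 198.17155366]
 [276.38822122 197.880811  ]
 [353.39869723 198.80001526]]
```

```bash
python3 -c "
from h import *
wp((.6602,.1382,.178,139.3))"
```

```text
[-0.09 -0.03  1.8  -0.79]
```

Request:
apply_moves(moves=[[[-0.09,-0.03,0,-0.8,0.5],[-0.09,-0.03,0.9,-0.8,0.5],[-0.09,-0.03,1.6,-0.8,0.5],[-0.09,-0.03,1.78,-0.8,0.5],[-0.09,-0.03,1.78,-0.8,0.5],[-0.09,-0.03,1.78,-0.8,1],[-0.09,-0.03,1.78,-0.8,1],[-0.09,-0.03,1.78,-0.8,1],[-0.09,-0.03,1.78,-0.8,1],[-0.09,-0.03,1.78,-0.8,1]]])

```text
time: 14.42
tool_pos: [0.6604, 0.1378, 0.3599]
ee_rot: [3.14, 0.001, 2.431]
wrist_force: [0.6, 0.7, 1.7]
width: 0.0139
finger_force: 30.0
```

```bash
python3 -c "
from h import *
st()"
```

```text
14.43 [0.6604 0.1378 0.1799] [1.7992e+02 5.0000e-02 1.3926e+02] w 0.0139 F [0.6 0.7 1.7] ff 30.0 q6 -0.74
```

Request:
apply_moves(moves=[[[0,0,-0.12,0,1],[0,0,-0.24,0,1],[0,0,-0.36,0,1],[0,0,-0.36,0,1],[0,0,-0.36,0,1]]])

```text
time: 15.05
tool_pos: [0.6602, 0.1375, 0.3772]
ee_rot: [-3.141, -0.0, 2.43]
wrist_force: [0.2, 0.1, -1.7]
width: 0.014
finger_force: 30.0
```

```bash
python3 -c "
from h import *
st()"
```

```text
15.05 [0.6602 0.1375 0.1972] [-1.7997e+02 -1.0000e-02  1.3924e+02] w 0.014 F [ 0.2  0.1 -1.7] ff 30.0 q6 -0.74
```

Request:
apply_moves(moves=[[[0,-0.15,-0.01,0,1],[0,-0.3,-0.01,0,1],[0,-0.5,-0.01,0,1],[0,-0.8,-0.01,0,1],[0,-0.8,-0.8,0,1],[0,-0.8,-1.6,0,1],[0,-0.8,-1.8,0,1],[0,-0.8,-1.8,0,1]]])

```text
time: 16.05
tool_pos: [0.6339, 0.107, 0.4674]
ee_rot: [3.141, 0.001, 2.43]
wrist_force: [0.1, -0.4, -2.5]
width: 0.0138
finger_force: 30.0
```

Run:
```python
from h import *
st()
s=snap('side','side5.png')
a=s['image'][150:450,180:480,::-1]; cv2.imwrite('pics/sd5.png',cv2.resize(a,None,fx=2,fy=2,interpolation=cv2.INTER_CUBIC))
```

```text
16.05 [0.6339 0.107  0.2874] [1.7996e+02 4.0000e-02 1.3924e+02] w 0.0138 F [ 0.1 -0.4 -2.5] ff 30.0 q6 -0.78
```

View pics/sd5.png

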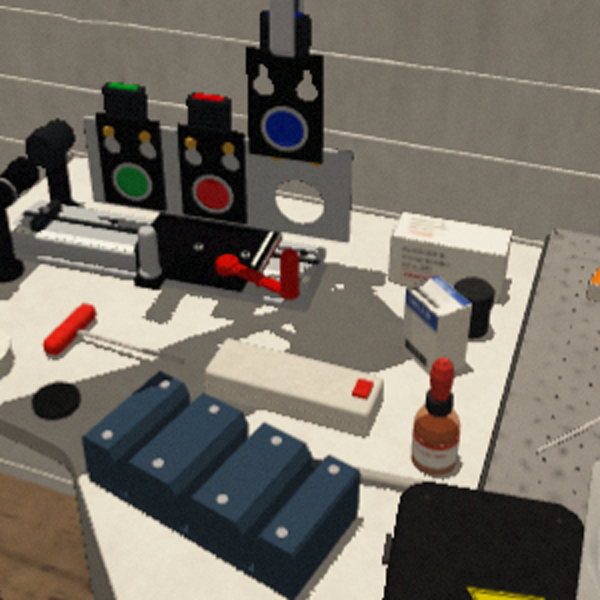

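Blue is off cleanly, and red and green still hang. I'll write a rack-pose finder based on the eight screws and run it before each placing.

```bash
cat >> h.py <<'E'
from scipy.optimize import least_squares
M=np.array([[x,y] for x in (-.0813,-.03,.03,.0813) for y in (-.0343,.0343)])
def rackfit(s,verbose=1):
    im=cv2.cvtColor(np.ascontiguousarray(s['image']),cv2.COLOR_RGB2HSV); H,S_,V=[im[:,:,i].astype(int) for i in range(3)]
    m=((H>95)&(H<125)&(S_>60)&(V<150)).astype('uint8'); m=cv2.morphologyEx(m,cv2.MORPH_OPEN,np.ones((3,3)))
    k,l,t,c=cv2.connectedComponentsWithStats(cv2.dilate(m,np.ones((9,9)))); i=1+np.argmax(t[1:,4])
    pts=cv2.findNonZero(((l==i)&(m>0)).astype('uint8')); hull=cv2.convexHull(pts); hm=np.zeros_like(m); cv2.fillConvexPoly(hm,hull,1)
    g=s['image'].astype(int).mean(2); bg=cv2.medianBlur(g.astype('uint8'),11).astype(int); b=((g-bg>35)&(hm>0)).astype('uint8')
    k,l,t,c=cv2.connectedComponentsWithStats(b)
    C=np.array([atz(s,c[j],.05)[:2] for j in range(1,k) if 2<=t[j,4]<90])
    best=None
    for a0 in np.radians(np.arange(-85,90,10)):
      for c0 in C.mean(0)+np.array([[i,j] for i in (-.03,0,.03) for j in (-.03,0,.03)]):
        f=lambda p:np.array([min(np.min(np.hypot(*(C-(p[:2]+np.array([[np.cos(p[2]),-np.sin(p[2])],[np.sin(p[2]),np.cos(p[2])]])@q)).T)),.02) for q in M])
        r=least_squares(f,[*c0,a0])
        if best is None or r.cost<best.cost: best=r;F=f
    p=best.x; print('rack',np.round(p[:2],4),'x-axis deg',round(np.degrees(p[2]),2),'res mm',np.round(F(p)*1e3,1),len(C)); return p
def slots(p): return [np.round(p[:2]+k*.06*np.array([np.cos(p[2]),np.sin(p[2])]),4) for k in (1,0,-1)]
E
python3 - <<'E'
from h import *
import pickle
for s in (pickle.load(open('w1.pkl','rb')),snap('side'),snap('scene')):
    p=rackfit(s)
print(slots(p))
E
```

```text
rack [ 0.4848 -0.1079] x-axis deg -57.72 res mm [0.3 1.5 0.2 0.4 0.4 0.1 0.2 0.1] 11
rack [ 0.4825 -0.1053] x-axis deg -58.05 res mm [0.5 0.3 0.3 0.5 0.3 0.3 0.5 0.5] 11
rack [ 0.9962 -0.4167] x-axis deg 45.03 res mm [20. 20. 20.  0. 20. 20. 20. 20.] 2
[array([ 1.0386, -0.3742]), array([ 0.9962, -0.4167]), array([ 0.9538, -0.4591])]
```

```bash
python3 -c "
from h import *
wp((.516,-.1578,.28,32.2))"
```

```text
[-1.67 -5.56  0.09 10.71]
```

Request:
apply_moves(moves=[[[-0.17,-0.56,0,1,1],[-0.34,-1.11,0,2,1],[-0.51,-1.67,0,3,1],[-0.68,-2.23,0,4,1],[-0.85,-2.8,0,5,1],[-1.02,-3.35,0,6,1],[-1.2,-3.9,0,7,1],[-1.36,-4.45,0,8,1],[-1.53,-5.0,0.09,9,1],[-1.67,-5.56,0.09,10,1]]])

```text
time: 17.45
tool_pos: [0.5156, -0.1586, 0.46]
ee_rot: [-3.138, 0.002, 0.68]
wrist_force: [0.6, 0.3, -1.3]
width: 0.0137
finger_force: 30.0
```

Request:
apply_moves(moves=[[[0,0,0,0.7,1],[0,0,0,0.7,1],[0,0,0,0.7,1],[0,0,0,0.7,1]]])

```text
time: 17.95
tool_pos: [0.5162, -0.1574, 0.4622]
ee_rot: [-3.141, 0.0, 0.565]
wrist_force: [-0.1, -0.0, -1.0]
width: 0.0139
finger_force: 30.0
```

Run:
```python
from h import *
st()
for n in ('side','wrist'):
    s=snap(n,n+'6.png'); p=rackfit(s); print(slots(p))
p=[.484,-.107,np.radians(-57.8)]
wp((.516,-.1578,.28,32.2),(.516,-.1578,.13,32.2))
```

```text
17.95 [ 0.5162 -0.1574  0.2822] [-1.7996e+02  2.0000e-02  3.2350e+01] w 0.0139 F [-0.1 -0.  -1. ] ff 30.0 q6 0.61
rack [ 0.4821 -0.1058] x-axis deg -58.46 res mm [0.2 0.9 0.8 0.8 1.  1.5 1.  1.3] 15
[array([ 0.5135, -0.1569]), array([ 0.4821, -0.1058]), array([ 0.4507, -0.0546])]
rack [ 0.4828 -0.105 ] x-axis deg -57.76 res mm [ 0.3  0.2  0.2  0.2  0.3 20.  20.  20. ] 10
[array([ 0.5148, -0.1557]), array([ 0.4828, -0.105 ]), array([ 0.4508, -0.0542])]
[-0.01  0.    0.05  0.01]
[-0.01  0.    3.05  0.01]
```

View pics/wrist6.png

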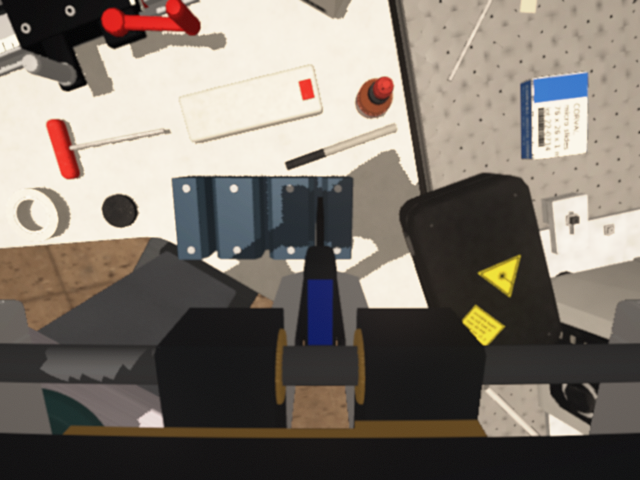

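The plate is over the far slot and the rack hasn't moved (screws at rows 187 and 250). Lowering in stages.

Request:
apply_moves(moves=[[[0,0,0.8,0,1],[0,0,1.6,0,1],[0,0,2.0,0,1],[0,0,2.2,0,1],[0,0,2.4,0,1],[0,0,2.4,0,1]]])

```text
time: 18.8
tool_pos: [0.516, -0.1576, 0.3425]
ee_rot: [-3.141, 0.0, 0.563]
wrist_force: [-1.2, 1.9, 0.4]
width: 0.0137
finger_force: 30.0
```

```bash
python3 -c "
from h import *
st()"
```

```text
18.8 [ 0.516  -0.1576  0.1625] [-1.7997e+02  1.0000e-02  3.2270e+01] w 0.0137 F [-1.2  1.9  0.4] ff 30.0 q6 0.61
```

Request:
apply_moves(moves=[[[0,-0.03,0.15,0,1],[0,-0.03,0.3,0,1],[0,-0.03,0.45,0,1],[0,-0.03,0.58,0,1],[0,-0.03,0.62,0,1],[0,-0.03,0.62,0,1]]])

```text
time: 19.55
tool_pos: [0.5151, -0.1565, 0.3121]
ee_rot: [3.141, -0.0, 0.563]
wrist_force: [-1.3, 0.5, 1.3]
width: 0.0137
finger_force: 30.0
```

```bash
python3 -c "
from h import *
st()"
```

```text
19.55 [ 0.5151 -0.1565  0.1321] [179.99  -0.    32.26] w 0.0137 F [-1.3  0.5  1.3] ff 30.0 q6 0.61
```

Request:
apply_moves(moves=[[[0,0,0,0,0.6],[0,0,0,0,0.6],[0,0,-0.3,0,0.6],[0,0,-1.0,0,0.6],[0,0,-2.0,0,0.6],[0,0,-3.0,0,0.6],[0,0,-3.0,0,0.6]]])

```text
time: 20.42
tool_pos: [0.5151, -0.1564, 0.4687]
ee_rot: [3.131, -0.007, 0.563]
wrist_force: [-0.4, -0.4, 0.7]
width: 0.0374
finger_force: 0.0
```

Run:
```python
from h import *
st(); s=snap('wrist','w7.png'); rackfit(s); handle(s,'b',.147); print(proj(s,[.5151,-.1565,.147]))
wp((.592,.1972,.28,139.3))
```

```text
20.43 [ 0.5151 -0.1564  0.2887] [179.41  -0.42  32.26] w 0.0374 F [-0.4 -0.4  0.7] ff 0.0 q6 0.61
rack [ 0.4231 -0.0107] x-axis deg -57.78 res mm [20.  20.  20.  20.   0.2  0.2  0.2  0.2] 7
b [316 222  12  33 382] [321.6 237.6] [ 0.52   -0.1604  0.147 ]
[[314.71426766 240.00128667]]
[  5.08  -5.16   0.11 -10.7 ]
```

Request:
apply_moves(moves=[[[0.5,-0.52,0,-1,0.6],[1.0,-1.04,0,-2,0.6],[1.53,-1.55,0,-3,0.6],[2.03,-2.06,0,-4,0.6],[2.54,-2.58,0,-5,0.6],[3.05,-3.1,0,-6,0.5],[3.56,-3.6,0,-7,0.5],[4.06,-4.13,0,-8,0.5],[4.6,-4.64,0.1,-9,0.5],[5.08,-5.16,0.2,-10,0.5]]])

```text
time: 21.72
tool_pos: [0.5925, 0.1985, 0.4495]
ee_rot: [-3.139, -0.002, 2.314]
wrist_force: [0.4, 0.4, -1.1]
width: 0.047
finger_force: 0.0
```

Request:
apply_moves(moves=[[[0,0,0,-0.7,0.5],[0,0,0,-0.7,0.5],[0,0,0,-0.7,0.5]]])

```text
time: 22.1
tool_pos: [0.5923, 0.1969, 0.4509]
ee_rot: [-3.141, -0.001, 2.428]
wrist_force: [-0.5, -0.5, -0.0]
width: 0.0473
finger_force: 0.0
```

Run:
```python
from h import *
st(); s=snap('wrist','w8.png'); handle(s,'r'); handle(s,'g')
wp((.592,.1972,.178,139.3))
rackfit(snap('side','sd8.png'))
```

```text
22.1 [0.5923 0.1969 0.2709] [-1.7994e+02 -4.0000e-02  1.3913e+02] w 0.0473 F [-0.5 -0.5 -0. ] ff 0.0 q6 -0.63
r [149 124  63  23 945] [179.9 134.9] [0.4741 0.1819 0.195 ]
r [313 235  17  44 670] [321.1 256.2] [0.5921 0.1976 0.195 ]
r [241 247  25  39 477] [252.9 261.1] [0.5645 0.1603 0.195 ]
g [312  90  19  53 964] [320.8 116. ] [0.5238 0.2563 0.195 ]
[ 0.01  0.    1.87 -0.02]
rack [ 0.4815 -0.1054] x-axis deg -58.19 res mm [1.  0.6 1.2 0.4 1.2 6.5 1.6 0.8] 13
```

Red matches and so does the rack. Grasp and raise.

Request:
apply_moves(moves=[[[0.01,0,1.0,0,0.5],[0.01,0,1.7,0,0.5],[0.01,0,1.84,0,0.5],[0.01,0,1.84,0,0.5],[0.01,0,1.84,0,1],[0.01,0,1.84,0,1],[0.01,0,1.84,0,1],[0.01,0,1.84,0,1],[0.01,0,1.84,0,1]]])

```text
time: 23.32
tool_pos: [0.5919, 0.1976, 0.3602]
ee_rot: [3.141, 0.0, 2.43]
wrist_force: [-0.3, 0.1, 2.4]
width: 0.0139
finger_force: 30.0
```

Request:
apply_moves(moves=[[[0,0,-0.12,0,1],[0,0,-0.24,0,1],[0,0,-0.36,0,1],[0,0,-0.36,0,1],[0,0,-0.36,0,1]]])

```text
time: 23.95
tool_pos: [0.5919, 0.1976, 0.3776]
ee_rot: [-3.141, -0.0, 2.43]
wrist_force: [0.4, 0.3, -2.2]
width: 0.0139
finger_force: 30.0
```

```bash
python3 -c "
from h import *
st()"
```

```text
23.95 [0.5919 0.1976 0.1976] [-1.7999e+02 -1.0000e-02  1.3925e+02] w 0.0139 F [ 0.4  0.3 -2.2] ff 30.0 q6 -0.63
```

Request:
apply_moves(moves=[[[0,-0.15,-0.01,0,1],[0,-0.3,-0.01,0,1],[0,-0.5,-0.01,0,1],[0,-0.8,-0.01,0,1],[0,-0.8,-0.8,0,1],[0,-0.8,-1.6,0,1],[0,-0.8,-1.8,0,1],[0,-0.8,-1.8,0,1]]])

```text
time: 24.95
tool_pos: [0.5655, 0.167, 0.4678]
ee_rot: [3.141, 0.001, 2.43]
wrist_force: [0.0, 0.0, -1.7]
width: 0.0136
finger_force: 30.0
```

```bash
python3 -c "
from h import *
st(); wp((.4838,-.1065,.282,32.2)); rackfit(snap('side'))"
```

```text
24.95 [0.5655 0.167  0.2878] [1.7996e+02 3.0000e-02 1.3924e+02] w 0.0136 F [ 0.   0.  -1.7] ff 30.0 q6 -0.67
[-2.33 -5.21  0.12 10.7 ]
rack [ 0.4815 -0.1054] x-axis deg -58.18 res mm [1.  0.6 1.3 0.2 1.2 6.5 1.6 0.8] 13
```

Request:
apply_moves(moves=[[[-0.23,-0.52,0,1,1],[-0.47,-1.04,0,2,1],[-0.7,-1.56,0,3,1],[-0.93,-2.08,0,4,1],[-1.17,-2.6,0,5,1],[-1.4,-3.13,0,6,1],[-1.63,-3.65,0,7,1],[-1.86,-4.17,0,8,1],[-2.1,-4.7,0.1,9,1],[-2.33,-5.21,0.1,10,1]]])

```text
time: 26.25
tool_pos: [0.4836, -0.107, 0.4594]
ee_rot: [-3.137, 0.003, 0.679]
wrist_force: [0.8, -1.0, -1.8]
width: 0.0139
finger_force: 30.0
```

Request:
apply_moves(moves=[[[0,0,0,0.7,1],[0,0,0,0.7,1],[0,0,0,0.7,1],[0,0,0,0.7,1]]])

```text
time: 26.75
tool_pos: [0.4841, -0.1058, 0.4621]
ee_rot: [-3.141, 0.001, 0.565]
wrist_force: [0.4, 0.1, -1.7]
width: 0.0139
finger_force: 30.0
```

Run:
```python
from h import *
st(); rackfit(snap('side')); rackfit(snap('wrist','w9.png'))
wp((.4838,-.1065,.28,32.2),(.4838,-.1065,.132,32.2))
```

```text
26.75 [ 0.4841 -0.1058  0.2821] [-1.7995e+02  3.0000e-02  3.2350e+01] w 0.0139 F [ 0.4  0.1 -1.7] ff 30.0 q6 0.68
rack [ 0.4822 -0.1056] x-axis deg -58.04 res mm [ 0.8  0.7  0.6  2.   0.3 20.   0.5  0.3] 10
rack [ 0.3725 -0.0292] x-axis deg 14.98 res mm [20. 20. 20. 20.  0. 20. 20. 20.] 1
[-0.01  0.01  0.05  0.01]
[-0.01  0.01  3.01  0.01]
```

View pics/w9.png

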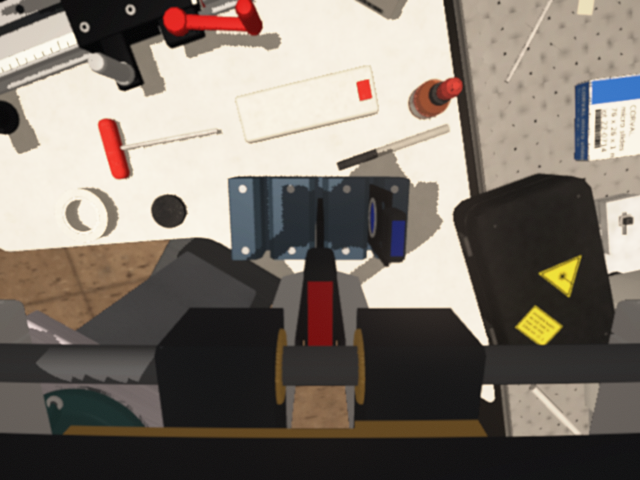

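Blue stands in the far slot, and the red plate is right above the middle slot. Lowering.

Request:
apply_moves(moves=[[[0,-0.01,0.8,0,1],[0,-0.01,1.6,0,1],[0,-0.01,2.0,0,1],[0,-0.01,2.2,0,1],[0,-0.01,2.4,0,1],[0,-0.01,2.4,0,1]]])

```text
time: 27.6
tool_pos: [0.4838, -0.1057, 0.3426]
ee_rot: [-3.141, 0.0, 0.563]
wrist_force: [0.3, 1.0, -1.6]
width: 0.0135
finger_force: 30.0
```

```bash
python3 -c "
from h import *
st()"
```

```text
27.6 [ 0.4838 -0.1057  0.1626] [-1.7999e+02  1.0000e-02  3.2270e+01] w 0.0135 F [ 0.3  1.  -1.6] ff 30.0 q6 0.68
```

Request:
apply_moves(moves=[[[0,-0.01,0.15,0,1],[0,-0.01,0.3,0,1],[0,-0.01,0.45,0,1],[0,-0.01,0.58,0,1],[0,-0.01,0.62,0,1],[0,-0.01,0.62,0,1]]])

```text
time: 28.35
tool_pos: [0.4835, -0.1052, 0.3128]
ee_rot: [3.141, -0.0, 0.563]
wrist_force: [-2.0, 0.1, 5.2]
width: 0.0137
finger_force: 30.0
```

```bash
python3 -c "
from h import *
st()"
```

```text
28.35 [ 0.4835 -0.1052  0.1328] [ 1.7998e+02 -2.0000e-02  3.2260e+01] w 0.0137 F [-2.   0.1  5.2] ff 30.0 q6 0.68
```

Seated. I'll release, lift, and go to green.

Request:
apply_moves(moves=[[[0,0,0,0,0.6],[0,0,0,0,0.6],[0,0,-0.3,0,0.6],[0,0,-1.0,0,0.6],[0,0,-2.0,0,0.6],[0,0,-3.0,0,0.6],[0,0,-3.0,0,0.6],[0,0,-3.0,0,0.6]]])

```text
time: 29.35
tool_pos: [0.4834, -0.1052, 0.4617]
ee_rot: [3.141, -0.0, 0.563]
wrist_force: [-0.7, -0.0, -0.8]
width: 0.0374
finger_force: 0.0
```

Run:
```python
from h import *
st(); wp((.524,.2562,.275,139.3))
```

```text
29.35 [ 0.4834 -0.1052  0.2817] [ 1.7999e+02 -1.0000e-02  3.2260e+01] w 0.0374 F [-0.7 -0.  -0.8] ff 0.0 q6 0.68
[  4.54  -5.68   0.13 -10.7 ]
```

Request:
apply_moves(moves=[[[0.45,-0.57,0,-1,0.6],[0.9,-1.14,0,-2,0.6],[1.36,-1.7,0,-3,0.6],[1.82,-2.27,0,-4,0.6],[2.27,-2.84,0,-5,0.6],[2.72,-3.4,0,-6,0.5],[3.18,-3.98,0,-7,0.5],[3.63,-4.54,0,-8,0.5],[4.09,-5.1,0.1,-9,0.5],[4.54,-5.68,0.13,-10,0.5]]])

```text
time: 30.6
tool_pos: [0.5239, 0.2572, 0.4523]
ee_rot: [-3.137, -0.002, 2.314]
wrist_force: [1.2, -0.6, -0.6]
width: 0.047
finger_force: 0.0
```

Request:
apply_moves(moves=[[[0,0,0,-0.7,0.5],[0,0,0,-0.7,0.5],[0,0,0,-0.7,0.5]]])

```text
time: 30.98
tool_pos: [0.5239, 0.2558, 0.4541]
ee_rot: [-3.14, -0.001, 2.428]
wrist_force: [-0.0, 0.3, 0.2]
width: 0.0471
finger_force: 0.0
```

Run:
```python
from h import *
st(); s=snap('wrist'); handle(s,'g')
wp((.524,.2562,.178,139.3))
s=snap('side','sd10.png');rackfit(s); handle(s,'b',.147);handle(s,'r',.147); print(proj(s,[[.515,-.1565,.147],[.4835,-.1052,.147]]))
```

```text
30.98 [0.5239 0.2558 0.2741] [-1.7990e+02 -6.0000e-02  1.3913e+02] w 0.0471 F [-0.   0.3  0.2] ff 0.0 q6 -0.5
g [313 235  17  43 614] [321.5 254.9] [0.5237 0.2565 0.195 ]
[ 0.01  0.01  1.93 -0.02]
rack [ 0.4803 -0.1044] x-axis deg -57.29 res mm [3.  3.1 2.6 9.6 1.9 5.1 2.1 2.6] 17
b [317 336  18  17 129] [325.9 343.8] [ 0.5188 -0.1619  0.147 ]
b [318 387  14  19  75] [324.7 394.8] [ 0.4819 -0.2404  0.147 ]
r [287 274  43  26 466] [311.8 286. ] [ 0.5527 -0.0326  0.147 ]
r [202 302  25  25 278] [214.1 314.4] [ 0.3962 -0.0398  0.147 ]
r [282 321  18  15 121] [290.6 327.9] [ 0.4871 -0.1125  0.147 ]
r [395 329  12  21 189] [400.4 338.8] [ 0.6146 -0.1937  0.147 ]
r [487 332  37  30 428] [505.1 346.5] [ 0.7323 -0.2621  0.147 ]
r [356 340  10   9  66] [360.7 344.1] [ 0.5609 -0.1811  0.147 ]
r [618 358  22  24 216] [628.8 368.8] [ 0.8433 -0.3543  0.147 ]
r [284 370  15  18  91] [291.2 377.6] [ 0.4554 -0.1992  0.147 ]
[[321.66932752 342.08664545]
 [286.34991332 325.40139907]]
```

Both racked plates stand, leaning slightly within their slots. Green next.

Request:
apply_moves(moves=[[[0.01,0.01,1.0,0,0.5],[0.01,0.01,1.75,0,0.5],[0.01,0.01,1.9,0,0.5],[0.01,0.01,1.9,0,0.5],[0.01,0.01,1.9,0,1],[0.01,0.01,1.9,0,1],[0.01,0.01,1.9,0,1],[0.01,0.01,1.9,0,1],[0.01,0.01,1.9,0,1]]])

```text
time: 32.2
tool_pos: [0.5239, 0.2569, 0.3608]
ee_rot: [3.14, 0.0, 2.431]
wrist_force: [0.4, -0.3, 1.4]
width: 0.0134
finger_force: 30.0
```

Request:
apply_moves(moves=[[[0,0,-0.12,0,1],[0,0,-0.24,0,1],[0,0,-0.36,0,1],[0,0,-0.36,0,1],[0,0,-0.36,0,1]]])

```text
time: 32.83
tool_pos: [0.5238, 0.2568, 0.378]
ee_rot: [-3.141, -0.0, 2.431]
wrist_force: [0.7, -0.3, -1.9]
width: 0.0135
finger_force: 30.0
```

```bash
python3 -c "
from h import *
st()"
```

```text
32.83 [0.5238 0.2568 0.198 ] [-1.7999e+02 -1.0000e-02  1.3926e+02] w 0.0135 F [ 0.7 -0.3 -1.9] ff 30.0 q6 -0.5
```

Request:
apply_moves(moves=[[[0,-0.15,-0.01,0,1],[0,-0.3,-0.01,0,1],[0,-0.5,-0.01,0,1],[0,-0.8,-0.01,0,1],[0,-0.8,-0.8,0,1],[0,-0.8,-1.6,0,1],[0,-0.8,-1.8,0,1],[0,-0.8,-1.8,0,1]]])

```text
time: 33.83
tool_pos: [0.4975, 0.2262, 0.4683]
ee_rot: [3.141, 0.0, 2.43]
wrist_force: [0.8, -0.0, -2.7]
width: 0.0139
finger_force: 30.0
```

Run:
```python
from h import *
st(); wp((.4515,-.0555,.28,32.2)); s=snap('side'); handle(s,'b',.147); rackfit(s)
```

```text
33.83 [0.4975 0.2262 0.2883] [1.7996e+02 2.0000e-02 1.3925e+02] w 0.0139 F [ 0.8 -0.  -2.7] ff 30.0 q6 -0.54
[-2.98 -4.87  0.17 10.7 ]
b [317 336  18  17 129] [325.9 343.8] [ 0.5188 -0.1619  0.147 ]
b [318 387  14  19  77] [324.6 394.9] [ 0.4817 -0.2404  0.147 ]
rack [ 0.4833 -0.1068] x-axis deg -59.21 res mm [ 1.8  3.3  0.9 16.   1.3  8.6  2.   2.5] 15
```

Request:
apply_moves(moves=[[[-0.3,-0.49,0,1,1],[-0.6,-0.97,0,2,1],[-0.9,-1.46,0,3,1],[-1.2,-1.95,0,4,1],[-1.5,-2.43,0,5,1],[-1.8,-2.92,0,6,1],[-2.1,-3.4,0,7,1],[-2.4,-3.9,0,8,1],[-2.7,-4.38,0.1,9,1],[-2.97,-4.85,0.15,10,1]]])

```text
time: 35.12
tool_pos: [0.4516, -0.0551, 0.4577]
ee_rot: [-3.138, 0.003, 0.679]
wrist_force: [-0.5, 0.1, -1.7]
width: 0.0143
finger_force: 30.0
```

Request:
apply_moves(moves=[[[0,0,0,0.7,1],[0,0,0,0.7,1],[0,0,0,0.7,1],[0,0,0,0.7,1]]])

```text
time: 35.62
tool_pos: [0.452, -0.0539, 0.4602]
ee_rot: [-3.141, 0.0, 0.565]
wrist_force: [0.6, 0.7, -2.3]
width: 0.0136
finger_force: 30.0
```

Run:
```python
from h import *
st(); s=snap('wrist','w11.png'); wp((.452,-.0545,.132,32.2)); handle(s,'r',.147)
s=snap('side');handle(s,'b',.147)
```

```text
35.62 [ 0.452  -0.0539  0.2802] [-1.7996e+02  3.0000e-02  3.2350e+01] w 0.0136 F [ 0.6  0.7 -2.3] ff 30.0 q6 0.76
[-0.01  0.01  2.97  0.01]
r [ 225    0  100   36 1937] [275.7  19.6] [0.5747 0.061  0.147 ]
r [506  79  25  20 368] [518.6  88.3] [ 0.6339 -0.1196  0.147 ]
r [416  81  14  20 215] [422.2  90.1] [ 0.5925 -0.0582  0.147 ]
r [151 119  28  60 962] [164.4 148.3] [0.4491 0.0882 0.147 ]
r [372 206   3  26  62] [373.1 218.5] [ 0.4906 -0.0821  0.147 ]
r [394 223  15  35 428] [400.8 239.8] [ 0.4881 -0.1117  0.147 ]
b [317 337  18  16 120] [326.  344.1] [ 0.5187 -0.1623  0.147 ]
b [318 387  14  19  78] [324.8 394.8] [ 0.482  -0.2404  0.147 ]
```

View pics/w11.png

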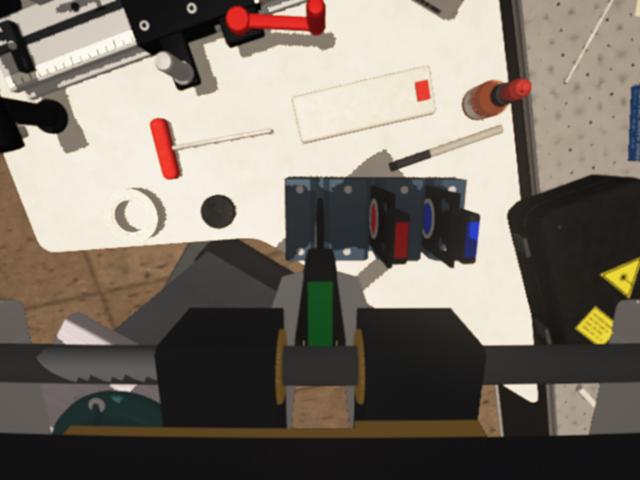

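Red (400,240) and blue (470,240) stand in their slots, and green is over the near slot at (320,220). Lowering.

Request:
apply_moves(moves=[[[0,0,0.8,0,1],[0,0,1.6,0,1],[0,0,2.0,0,1],[0,0,2.2,0,1],[0,0,2.36,0,1],[0,0,2.36,0,1]]])

```text
time: 36.48
tool_pos: [0.4521, -0.0542, 0.3429]
ee_rot: [3.141, -0.0, 0.563]
wrist_force: [-0.5, -0.7, -2.0]
width: 0.0137
finger_force: 30.0
```

```bash
python3 -c "
from h import *
st()"
```

```text
36.48 [ 0.4521 -0.0542  0.1629] [ 1.7999e+02 -2.0000e-02  3.2270e+01] w 0.0137 F [-0.5 -0.7 -2. ] ff 30.0 q6 0.76
```

Request:
apply_moves(moves=[[[0,0,0.15,0,1],[0,0,0.3,0,1],[0,0,0.45,0,1],[0,0,0.58,0,1],[0,0,0.62,0,1],[0,0,0.62,0,1]]])

```text
time: 37.22
tool_pos: [0.4519, -0.0541, 0.3137]
ee_rot: [3.141, -0.001, 0.563]
wrist_force: [-3.3, 1.0, 8.6]
width: 0.014
finger_force: 30.0
```

```bash
python3 -c "
from h import *
st()"
```

```text
37.23 [ 0.4519 -0.0541  0.1337] [ 1.7998e+02 -4.0000e-02  3.2260e+01] w 0.014 F [-3.3  1.   8.6] ff 30.0 q6 0.76
```

Request:
apply_moves(moves=[[[0,0,0,0,0.6],[0,0,0,0,0.6],[0,0,-0.3,0,0.6],[0,0,-1.0,0,0.6],[0,0,-2.0,0,0.6],[0,0,-2.8,0,0.6],[0,0,-2.8,-1,0.6],[0,0,-2.8,-2,0.6],[0,0,-2.8,-3,0.6],[0,0,-2.8,-4,0.6]]])

```text
time: 38.48
tool_pos: [0.4519, -0.0542, 0.4527]
ee_rot: [3.14, -0.0, 1.267]
wrist_force: [0.4, 0.2, 0.4]
width: 0.0374
finger_force: 0.0
```

Run:
```python
from h import *
st(); wp((.6138,.0558,.25,-146.5))
```

```text
38.48 [ 0.4519 -0.0542  0.2727] [ 1.7993e+02 -1.0000e-02  7.2580e+01] w 0.0374 F [0.4 0.2 0.4] ff 0.0 q6 0.06
[  3.07   2.43   0.45 -14.09]
```

Request:
apply_moves(moves=[[[0.3,0.24,0,-1,0.55],[0.6,0.48,0,-2,0.55],[0.9,0.73,0,-3,0.55],[1.2,0.97,0,-4,0.55],[1.5,1.2,0,-5,0.55],[1.85,1.45,0,-6,0.55],[2.15,1.7,0,-7,0.55],[2.45,1.95,0,-8,0.55],[2.8,2.2,0,-9,0.55],[3.07,2.43,0.2,-10,0.55]]])

```text
time: 39.72
tool_pos: [0.6151, 0.0555, 0.4435]
ee_rot: [3.141, 0.003, 3.013]
wrist_force: [0.5, -0.6, 0.0]
width: 0.0424
finger_force: 0.0
```

Request:
apply_moves(moves=[[[0,0,0,-1,0.55],[0,0,0,-2,0.55],[0,0,0,-3,0.55],[0,0,0,-4.1,0.55],[0,0,0,-4.1,0.55]]])

```text
time: 40.35
tool_pos: [0.6145, 0.055, 0.4424]
ee_rot: [-3.141, 0.001, -2.563]
wrist_force: [-0.3, -0.2, 0.5]
width: 0.0423
finger_force: 0.0
```

Run:
```python
from h import *
st(); wp((.6138,.0558,.1,-146.5))
s=snap('wrist'); handle(s,'r',.1); print(proj(s,[[.6138,.0558,.1],[.6138,.0558,.057]]))
s=snap('side'); handle(s,'b',.147); handle(s,'g',.147)
```

```text
40.35 [0.6145 0.055  0.2624] [-1.7998e+02  5.0000e-02 -1.4686e+02] w 0.0423 F [-0.3 -0.2  0.5] ff 0.0 q6 -2.15
[ 0.    0.02  3.25 -0.04]
r [253   0   5  36 115] [255.3  17. ] [ 0.4955 -0.0862  0.1   ]
r [ 473   76   20   66 1103] [482.9 108.4] [0.4499 0.1111 0.1   ]
r [102 143  31  21 483] [116.4 152.8] [ 0.653  -0.1332  0.1   ]
r [206 152  16  20 215] [213.2 161.6] [ 0.6134 -0.058   0.1   ]
r [ 312  212   92   25 1307] [358.7 223.2] [0.5892 0.0788 0.1   ]
r [   8  254   63   36 1042] [ 39.1 271.4] [ 0.7926 -0.1483  0.1   ]
[[322.29718418 231.96428492]
 [322.01491265 223.51607365]]
b [317 336  18  17 129] [325.9 343.8] [ 0.5188 -0.1619  0.147 ]
b [318 387  14  19  76] [324.8 394.8] [ 0.482  -0.2403  0.147 ]
g [250 306  18  14 112] [258.4 312.4] [ 0.4562 -0.0614  0.147 ]
g [254 355  15  15  81] [261.1 360.8] [ 0.4303 -0.1568  0.147 ]
```

Request:
apply_moves(moves=[[[0,0.02,1.1,0,0.55],[0,0.02,2.2,0,0.55],[0,0.02,3.0,0,0.55],[0,0.02,3.25,0,0.55],[0,0.02,3.25,0,0.55],[0,0.02,3.25,0,1],[0,0.02,3.25,0,1],[0,0.02,3.25,0,1],[0,0.02,3.25,0,1]]])

```text
time: 41.58
tool_pos: [0.6147, 0.0551, 0.2811]
ee_rot: [-3.137, 0.003, -2.562]
wrist_force: [1.8, -4.1, 4.1]
width: 0.0176
finger_force: 30.0
```

```bash
python3 -c "
from h import *
st(); arc(np.array([.5701,.1187]),-130,9)"
```

```text
41.58 [0.6147 0.0551 0.1011] [-1.7976e+02  1.7000e-01 -1.4677e+02] w 0.0176 F [ 1.8 -4.1  4.1] ff 30.0 q6 -2.15
a0 -54.94426882109402 r 0.07768698019080748
[ 0.23  0.01 -0.    0.83]
[ 0.45  0.05 -0.    1.67]
[ 0.66  0.12 -0.    2.5 ]
[ 0.86  0.23 -0.    3.34]
[ 1.05  0.36 -0.    4.17]
[ 1.21  0.52 -0.    5.  ]
[ 1.35  0.7  -0.    5.84]
[ 1.46  0.89 -0.    6.67]
[ 1.54  1.1  -0.    7.51]
```

Request:
apply_moves(moves=[[[0.21,0.04,0,0.8,1],[0.42,0.08,0,1.6,1],[0.62,0.16,0,2.5,1],[0.82,0.26,0,3.3,1],[0.99,0.39,0,4.1,1],[1.14,0.55,0,4.9,1],[1.28,0.72,0,5.7,1],[1.39,0.91,0,6.5,1],[1.45,1.05,0,7.2,1],[1.45,1.05,0,7.2,1]]])

```text
time: 42.82
tool_pos: [0.5253, 0.0607, 0.281]
ee_rot: [3.136, 0.003, 2.467]
wrist_force: [3.7, 1.9, 5.6]
width: 0.0173
finger_force: 30.0
```

```bash
python3 -c "
from h import *
st(); arc(np.array([.5701,.1187]),-130,1); print('push')
wp((.5039,.1417,.22,-131),(.5039,.1417,.1,-131))"
```

```text
42.83 [0.5253 0.0607 0.101 ] [1.7971e+02 1.7000e-01 1.4134e+02] w 0.0173 F [3.7 1.9 5.6] ff 30.0 q6 -0.89
a0 -127.69077702138588 r 0.07334002964861293
[ 0.06  0.   -0.    0.23]
push
[ 1.35  1.   -2.38 -8.77]
[ 1.35  1.    0.02 -8.77]
```

Open, at the same spot as before (.5246,.0623). Now the push knob.

Request:
apply_moves(moves=[[[0,0,0,0,0.55],[0,0,0,0,0.55],[0,0,-1.2,0,0.55],[0,0,-2.4,-0.8,0.55],[0.4,0.3,-2.4,-1.8,0.55],[0.8,0.6,-2.4,-2.8,0.55],[1.35,1.0,-2.4,-3.8,0.55],[1.35,1.0,-2.4,-4.8,0.55],[1.35,1.0,-2.4,-5.8,0.55],[1.35,1.0,-2.4,-6.8,0.55]]])

```text
time: 44.08
tool_pos: [0.5028, 0.1411, 0.3977]
ee_rot: [3.14, -0.004, -2.624]
wrist_force: [0.1, 0.7, 0.5]
width: 0.0424
finger_force: 0.0
```

Request:
apply_moves(moves=[[[0,0,0,-1.0,0.55],[0,0,0,-1.95,0.55],[0,0,0,-1.95,0.55]]])

```text
time: 44.45
tool_pos: [0.503, 0.141, 0.3979]
ee_rot: [3.14, -0.003, -2.292]
wrist_force: [0.2, 0.4, -0.2]
width: 0.0424
finger_force: 0.0
```

Run:
```python
from h import *
st(); wp((.5039,.1417,.1,-131))
s=snap('wrist'); print(proj(s,[.5039,.1417,.099]))
im=s['image'].astype(int).mean(2)[200:300,270:380].astype('uint8'); cv2.imwrite('pics/w12.png',cv2.resize(im,None,fx=5,fy=5))
```

```text
44.45 [0.503  0.141  0.2179] [ 1.7988e+02 -1.5000e-01 -1.3134e+02] w 0.0424 F [ 0.2  0.4 -0.2] ff 0.0 q6 -2.26
[-0.02 -0.    2.36 -0.03]
[[319.99457736 246.24244822]]
```

View pics/w12.png

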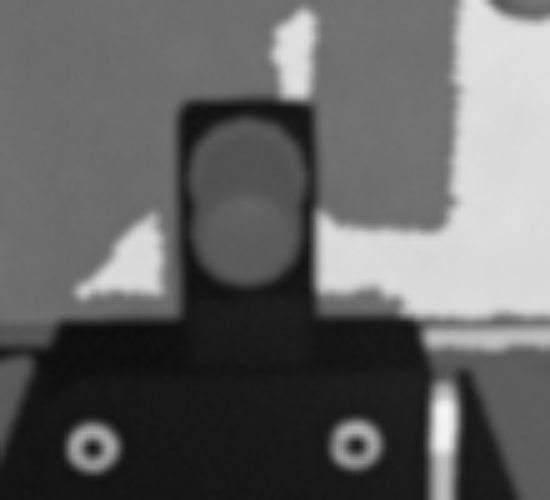

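The push knob top is at (319,248), as predicted. Grip it and run the carriage back.

Request:
apply_moves(moves=[[[-0.02,0,1.2,0,0.55],[-0.02,0,2.1,0,0.55],[-0.02,0,2.36,0,0.55],[-0.02,0,2.36,0,0.55],[-0.02,0,2.36,0,1],[-0.02,0,2.36,0,1],[-0.02,0,2.36,0,1],[-0.02,0,2.36,0,1]]])

```text
time: 45.5
tool_pos: [0.504, 0.1422, 0.2827]
ee_rot: [-3.141, 0.002, -2.291]
wrist_force: [-1.6, 0.7, 5.9]
width: 0.0171
finger_force: 30.0
```

Request:
apply_moves(moves=[[[0,0.2,0,0,1],[0,0.6,0,0,1],[0,1.0,0,0,1],[0,1.4,0,0,1],[0,1.8,0,0,1],[0,2.1,0,0,1],[0,2.3,0,0,1],[0,2.37,0,0,1],[0,2.4,0,0,1],[0,2.4,0,0,1]]])

```text
time: 46.75
tool_pos: [0.4141, 0.2201, 0.2827]
ee_rot: [-3.136, -0.0, -2.291]
wrist_force: [0.6, -4.8, 6.0]
width: 0.0171
finger_force: 30.0
```

```bash
python3 -c "
from h import *
st()"
```

```text
46.75 [0.4141 0.2201 0.1027] [-1.7969e+02 -1.0000e-02 -1.3127e+02] w 0.0171 F [ 0.6 -4.8  6. ] ff 30.0 q6 -2.05
```

Request:
apply_moves(moves=[[[0,0.04,0,0,1],[0,0.08,0,0,1],[0,0.1,0,0,1],[0,0.1,0,0,1]]])

```text
time: 47.25
tool_pos: [0.4122, 0.2218, 0.2827]
ee_rot: [-3.128, -0.0, -2.292]
wrist_force: [8.5, -11.6, 3.2]
width: 0.017
finger_force: 30.1
```

```bash
python3 -c "
from h import *
st()"
```

```text
47.25 [0.4122 0.2218 0.1027] [-179.21   -0.   -131.33] w 0.017 F [  8.5 -11.6   3.2] ff 30.1 q6 -2.04
```

Force climbs to 14 N, so the carriage is on the stop. I'll release, go above the lever, and compare the carriage with the start picture.

```bash
python3 -c "
from h import *
wp((.4325,.138,.22,140))"
```

```text
[ 0.99 -1.41 -2.35  8.87]
```

Request:
apply_moves(moves=[[[0,-0.08,0,0,1],[0,-0.08,0,0,0.55],[0,-0.08,0,0,0.55],[0,-0.08,-1.2,0,0.55],[0,-0.08,-2.35,0.8,0.55],[0.4,-0.6,-2.35,1.8,0.55],[0.99,-1.41,-2.35,2.8,0.55],[0.99,-1.41,-2.35,3.8,0.55],[0.99,-1.41,-2.35,4.8,0.55],[0.99,-1.41,-2.35,5.8,0.55]]])

```text
time: 48.5
tool_pos: [0.43, 0.1407, 0.398]
ee_rot: [-3.142, -0.001, 2.974]
wrist_force: [0.1, -1.3, -0.4]
width: 0.0425
finger_force: 0.0
```

Request:
apply_moves(moves=[[[0,0,0,1.0,0.55],[0,0,0,2.0,0.55],[0,0,0,3.0,0.55],[0,0,0,3.0,0.55]]])

```text
time: 49.0
tool_pos: [0.43, 0.1409, 0.398]
ee_rot: [-3.141, -0.001, 2.459]
wrist_force: [-0.6, 0.1, 0.4]
width: 0.0422
finger_force: 0.0
```

Run:
```python
from h import *
import pickle
st()
o=pickle.load(open('s0.pkl','rb'))['side']; n=snap('side','sd13.png')
A=o['image'].astype(int).mean(2);B=n['image'].astype(int).mean(2)
for v in (262,266,270): print(A[v,250:272].astype(int),B[v,250:272].astype(int))
for v in (230,245): print(A[v,285:305].astype(int),B[v,285:305].astype(int))
w=snap('wrist','w13.png'); handle(w,'r',.1); print(proj(w,[[.4325,.138,.1],[.4325,.138,.057]]))
wp((.4325,.138,.1,140))
```

```text
49.0 [0.43   0.1409 0.218 ] [-1.7996e+02 -5.0000e-02  1.4090e+02] w 0.0422 F [-0.6  0.1  0.4] ff 0.0 q6 -0.7
[ 12  12   4   6  10   8  23 112 210 162  49  10   3  31  94 107  87  94
 152 164 177 188] [ 14  11   9  10   9   8  19 114 219 170  49   1   7  41 100 112  92 104
 164 174 189 199]
[  6  12   8  23 109 202 158  30   3   9  34  60  70  70  69  69  58  55
  70  78  82  77] [  8  15  12  21 108 212 165  31   8   9  53 123 112  80 108 166 165 163
 163 156  82  82]
[ 40 132 203 161  35   1   1  36  93  94  32  39  38  38  35  38  45  35
  25  40  45  22] [ 42 139 211 164  39  11   1  41 101 111  95 101 164 165 164 160 149 120
 109  38  48  27]
[ 77  20   5  15  49  85  84  85  85  82  85  87  77  66 107 100 104 103
 106 107] [ 88  87  88  88  89  89  88  90  90  88  88  86  83  71 109 112 113 110
 109 114]
[ 10   7   6   6  26  72  84  83  85  84  85  85  81 105 182 201 196 192
 189 182] [207 118  90  89  88  93  92  88  85  88  87  90  87 111 192 208 207 200
 200 191]
r [ 280  206  138   49 2757] [344.7 231.2] [0.4348 0.1615 0.1   ]
[[319.50573782 247.31102968]
 [319.59584731 235.88967595]]
[-0.07 -0.01  2.37  0.09]
```

The carriage edge matches the start picture to under a pixel. Gripping the lever.

Request:
apply_moves(moves=[[[-0.07,0,1.2,0,0.5],[-0.07,0,2.0,0,0.5],[-0.07,0,2.36,0,0.5],[-0.07,0,2.36,0,0.5],[-0.07,0,2.36,0,1],[-0.07,0,2.36,0,1],[-0.07,0,2.36,0,1],[-0.07,0,2.36,0,1]]])

```text
time: 50.1
tool_pos: [0.4337, 0.1391, 0.2817]
ee_rot: [3.136, 0.001, 2.457]
wrist_force: [3.2, 4.0, 0.4]
width: 0.0173
finger_force: 30.0
```

```bash
python3 -c "
from h import *
st(); arc(np.array([.4821,.1946]),-54,9)"
```

```text
50.1 [0.4337 0.1391 0.1017] [1.7970e+02 8.0000e-02 1.4077e+02] w 0.0173 F [3.2 4.  0.4] ff 30.0 q6 -0.7
a0 -131.10582135814974 r 0.07361911712295291
[-0.22  0.01 -0.   -0.86]
[-0.44  0.05 -0.   -1.71]
[-0.64  0.12 -0.   -2.57]
[-0.84  0.23 -0.   -3.43]
[-1.01  0.36 -0.   -4.28]
[-1.17  0.52 -0.   -5.14]
[-1.3   0.69 -0.   -6.  ]
[-1.4   0.89 -0.   -6.85]
[-1.47  1.1  -0.   -7.71]
```

Request:
apply_moves(moves=[[[-0.22,0.02,0,-0.8,1],[-0.43,0.07,0,-1.7,1],[-0.63,0.14,0,-2.5,1],[-0.82,0.25,0,-3.3,1],[-0.99,0.38,0,-4.2,1],[-1.14,0.54,0,-5.0,1],[-1.27,0.71,0,-5.8,1],[-1.37,0.91,0,-6.7,1],[-1.44,1.12,0,-7.5,1],[-1.44,1.12,0,-7.5,1]]])

```text
time: 51.35
tool_pos: [0.5243, 0.1333, 0.2817]
ee_rot: [-3.134, -0.008, -2.518]
wrist_force: [-2.7, -10.6, 6.6]
width: 0.0172
finger_force: 30.0
```

```bash
python3 -c "
from h import *
st()"
```

```text
51.35 [0.5243 0.1333 0.1017] [-179.58   -0.44 -144.29] w 0.0172 F [ -2.7 -10.6   6.6] ff 30.0 q6 -2.05
```

Request:
apply_moves(moves=[[[0,0,0,0,0.5],[0,0,0,0,0.5],[0,0,-1.2,0,0.5],[0,0,-2.4,0,0.5],[0,0,-3.4,0,0.5],[2,0,-3.6,0,0.5],[4,0,-3.6,0,0.5],[4,0,-3.6,0,0.5],[4,0,-3.6,0,0.5]]])

```text
time: 52.48
tool_pos: [0.3594, 0.0187, 0.4613]
ee_rot: [-3.14, 0.002, -2.519]
wrist_force: [0.4, 0.0, 0.1]
width: 0.0469
finger_force: 0.0
```

Run:
```python
from h import *
import pickle
st(); s=snap('side','sd14.png'); o=pickle.load(open('s0.pkl','rb'))['side']
R=lambda im,b:np.array(np.nonzero(((im[...,0].astype(int)>im[...,1]*2.+30))[b[1]:b[3],b[0]:b[2]])).mean(1)
print(R(o['image'],(225,255,275,292)),R(s['image'],(225,255,275,292)))
cv2.imwrite('pics/sd14c.png',cv2.resize(s['image'][170:450,110:450,::-1],None,fx=2,fy=2,interpolation=cv2.INTER_CUBIC))
```

```text
52.48 [0.3594 0.0187 0.2813] [-1.7992e+02  1.0000e-01 -1.4435e+02] w 0.0469 F [0.4 0.  0.1] ff 0.0 q6 -2.3
[20.75231481 28.82407407] [20.78472222 28.69907407]
```

View pics/sd14c.png

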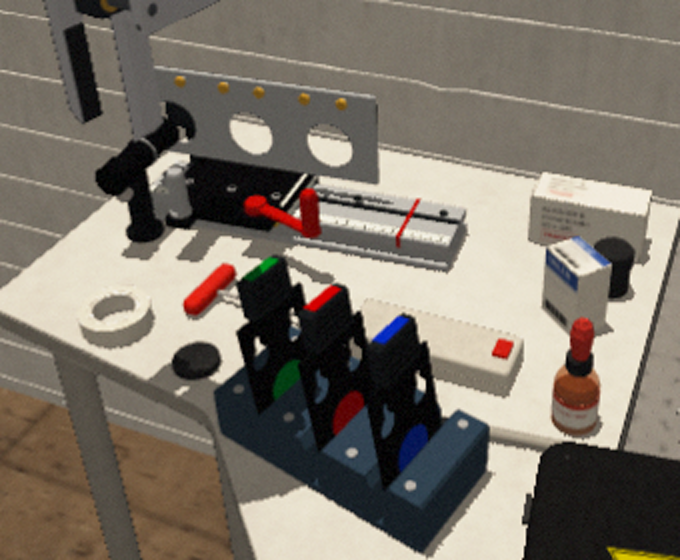

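The board is empty and all three plates stand in the rack. The lever and carriage sit exactly as at the start (shut, at the stop), and nothing else has moved. Handing in.

```bash
python3 -c "
from h import *
print(ticket.close_job())"
```

```text
the job is handed in; nothing more can be done
None
```

The job is handed in: all three filter plates stand in the blue rack, the empty carriage is back against the collimator stop with the clamp shut, and nothing else on the desk looked disturbed in the last picture.

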